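# Bolt a specimen tube into the courier carrier

## Robot

A 6-joint arm with a two-finger parallel gripper is mounted at the origin on a cart in front of the work surface, level with it; the furniture and walls round the work are solid. World frame = base frame: x ahead of the robot, y to its left, z up, the work surface at z = 0. Lengths are in m, angles in rad, forces in N, time in s.
With the tool pointing down it reaches from about 0.425 to 0.95 m from the base axis. Payload 3.5 kg.
Tool frame: the origin (TCP) lies on the centre line of the jaws, within the pads' length; the fingertips stand tip_extent ahead of it and the grasp point (between the pads) lies 2 mm behind it (tip_extent is the distance from the TCP to the fingertips, in m); z points along the fingers, y is the direction in which the jaws open and shut (so a half turn about z gives the same grasp; the last joint's range is limited). The gripper opens to 85 mm and grips with 20 to 120 N. Pads are 22 mm wide; open, the fingers measure 114 mm over their backs; the gripper's body (76 mm by 85 mm) begins 54 mm behind the grasp point. The pads swing forward as they close: fully open they stand 13 mm farther back than shut.
Start: joints at [-1.37, 0.286, 1.577, -0, 1.279, -0.15], TCP at [0.232, -0.634, 0.248] pointing down, gripper open.
Joint ranges: [-2.77, 2.77], [-0.9, 2.22], [0.21, 2.48], [-1.53, 4.67], [0.24, 2.81], [-2.84, 2.84]. Speed limits (rad/s): [2.79, 2.79, 3.14, 3.14, 3.14, 3.14].

## Interface

Orientations are given as a unit quaternion [x, y, z, w].
In Python, from plant import * gives the robot as it stands.
- The arm moves only by the shell command python3 -m crank 'ROWS' [FORCE]. ROWS is JSON, a list of rows, each a list of 7 numbers: the gripper's target within -1 to 1 (shut at 1, half-way at 0, fully open at -1), then the shift along the tool's x, y, z in cm, then the turn, a rotation vector about the tool's x, y, z in degrees. In form: [[fingers, tx, ty, tz, wx, wy, wz], ...]. A call has 1 to 5 rows; each row shifts and turns the commanded pose from where the row before left it, along the tool's axes as they then stand; what a row does not reach is not made up. A row lasts 1/10 s, in which the tool goes at most 50 mm and 8.59 degrees, less where a joint would pass 70% of its speed; a pose out of reach is approached as far as the arm can. A call is refused whole if a number of a shift passes 5 or a number of a turn 8.59, either way. A call with a gripper value outside its range is refused whole. The fingers move at their own pace and stop on an object; FORCE is the grip in N (left out, the last holds). Time passes only in rows, so rows that do not move let the fingers close. It gives the time, the measured TCP pose, the force and the opening at its end, in the units of the state.
- get_state(): the state, without advancing time (a new reading comes with each control period).
- read_camera(name): name is "side" or "top"; returns a dict with "color" (400x640x3 uint8, red, green, blue), "vfov" (degrees; the focal length in pixels is half the picture's height over the tangent of half this angle, whatever the lens; pixels are square), "cx", "cy" (the principal point, pixels), "cam_to_world" (4x4, takes a point from camera to world coordinates). Camera axes: x right, y up, looking along -z (the intrinsics and any distortion apply to the point x, -y, -z); pixel columns grow to the right and rows downward; lengths in m; the calibration is good to about 2 mm. A picture is of the moment at which its call begins. There is no depth.
- sign_off(): hands the job in, once; it reports no verdict.
Trained networks look in the newest picture that a camera, given by its name, has taken for a name from the list of things; names that differ only in an ending like _2 or _b are one class to them, and where a whole thing is asked for, a point or a joint stands for the part that bears it (a point fixed in the world has none). Each returns a list of dicts, best first, with "p" (0 to 1); they miss things now and then, are a little off and sometimes report something else, mostly with a low value. They report only what shows in the picture. A call takes as long as a camera call. They do not tell look-alikes from the thing itself.
- trace(thing, camera): "pixels" (400x640 bool, what is visible of it) and "location" ([column, row] in pixels, amid what is visible of it).
- place_of(thing, camera): "location" ([column, row] in pixels: a listed point, or the origin of a listed thing).
The state is a dict: "time": time; "qpos": joint angles; "dq": joint speeds; "joint_efforts": joint torques, N m; "eef_pos": TCP position; "tcp_rot": TCP orientation; "contact_force": force on the tool from outside, world axes, zero at the start; "wrist_torque": the same for the moment, N m; "opening": opening from 0.0 (shut) to 1.0 (fully open).
Only numpy, scipy, OpenCV 4.12 (cv2) and the standard library are available. Lean on these libraries where they do the work, as an engineer would, in place of code of your own. Each camera call takes 0.05 s, during which the arm holds its last target.

## Task

Get the specimen for the courier locked in: drop the orange-capped transport tube, foot down, fully into the square well of the carrier, then push the barrel bolt across over it and turn the red-knobbed handle fully down into the notch of the rail. The rail is readjusted for every trip, so feel for the notch with the handle. Leave the small brown bottle and the teal box where they stand.

Things in the scene. Friction and masses are not known exactly. Their poses are not given: they have to be found in the camera images.
- tube_mid (a point): Centre (half-way up) of the loose upright specimen tube: white cylinder 28 mm in diameter with a ribbed orange screw cap (31 mm in diameter, the top 24 mm), 100 mm tall over all, 60 g; z points up to the cap. It stands on the worktop; its place is swapped at random with the brown bottle and the teal box.
- carrier: Courier carrier, fixed: grey base 110 x 260 mm, white deck 115 mm above the worktop, deck edges at x = -36 and +40 mm. Origin under its middle, on the worktop. y runs along the barrel bolt from handle to well; -x, roughly towards the robot, is the side the handle turns down to. Three straps over the bolt, 36 mm wide in x, 26 mm above the deck, centred at y = -115, +20, +106 mm, each 13 mm long.
- well (a point): Centre of the mouth of the square well (36 x 36 mm), level with the deck's top, at carrier x 0, y +70 mm; carrier's axes. The floor is 102 mm down: a tube fully down has its centre 52 mm below this point. The rod's tip is 20 to 30 mm away on -y, so spread the fingers along carrier x. Fingers do not fit in beside the tube: let it drop the last 25 to 40 mm, guided. The rod passes only over a seated tube.
- bolt_line (a point): A point on the bolt's axis, at carrier x 0, y -20 mm, 129 mm above the worktop (14 mm above the deck); carrier's axes. The bolt is a steel rod 12 mm in diameter along y; its tip is at carrier y = +40 mm + bolt. The handle, a straight bar 10 mm in diameter, stands out square from the rod at carrier y = -95 mm + bolt.
- rail_line (a point): A point on the middle of the top of the steel rail, at carrier x -26 mm, y -20 mm, 22.5 mm above the deck; carrier's axes. The rail, 8 mm thick in x, runs along y in front of the bolt, over the handle's whole travel. It has one notch, 15 mm wide along y, right down to the deck, open above. The rail is adjustable: the notch's middle lies anywhere from 9 mm before to 9 mm beyond this point in y.
- knob (a point): Centre of the red knob on the handle: a cylinder 18 mm in diameter and 18 mm long, its axis along carrier y, 56 mm from the bolt's axis. It is a roller: it turns freely on its pin. Pinched by its flat ends (fingers closing along carrier y) it can be slid along y and swung on its arc without turning the gripper.
- bolt (a joint): Travel of the bolt along carrier +y, in m: starts drawn back at 0 to 0.010, end of travel 0.100; dry friction about 1.5 N, stays where it is left. The handle is in line with the notch at a travel somewhere from 0.066 to 0.084, different each time and not given. No stop marks the notch; the rail goes on beyond it. The handle enters only within 2.5 mm of the notch's middle.
- handle (a joint): Angle of the handle above level about the bolt's axis, in rad: 0 = fully down, level, towards carrier -x; 1.57 = straight up; range 0 to 1.6. Starts at 0.75 to 1.4, stays where it is left (friction about 0.035 N m). On the top of the rail it stops at about 0.55, where the bolt still slides if the handle is pressed down lightly; in the notch it goes down to 0.
- bottle_mid (a point): Centre of a loose brown bottle with black cap, 29 mm in diameter, 67 mm tall; to be left alone.
- box_mid (a point): Centre of a loose closed teal box, 44 x 80 x 50 mm; to be left alone.
- analyser_tall: Tall navy analyser with a screen, fixed at the back between the carrier and the loose things: about 150 mm wide in y, 340 mm tall; origin on the worktop under its middle, its front 130 mm nearer to the robot. Obstacle only: carry the tube round its front or over its top.
Mind the look-alikes: they are no part of the job. Of the things that look like the part that bears tube_mid, take the one that is nearest to the robot's base at the start.

How it is judged:
By the outcome, as a careful person would: the job done as asked, in the order asked, and still so for the second after the job is handed in, with the robot touching nothing.
It also fails if it takes over 72 s, if anything falls off the work surface, if the arm or the gripper's body presses on something with over 40 N, if the wrist force passes 120 N, or if a joint passes its speed limit or range.

## Working session

There is one attempt and no reset: what is moved stays moved. The work goes in short steps, Python scripts to look and compute and a shell command to move; the robot and the scene stay as the last step left them, time stands still between calls to the robot, and variables do not carry over. Pictures are saved under pics/ and viewed, and the job is handed in when it is done.

```bash
ls; mkdir -p pics; python3 - <<'E'
from plant import *
import cv2
s=get_state(); print(s)
for c in("side","top"):
    r=read_camera(c); print(c,r["vfov"],r["cx"],r["cy"],r["cam_to_world"],[k for k in r])
    cv2.imwrite(f"pics/{c}0.png",r["color"][:,:,::-1])
    for t in["tube_mid","carrier","well","bolt_line","rail_line","knob","bottle_mid","box_mid","analyser_tall"]:
        print(t,[(round(d["p"],2),[round(float(v),1) for v in d["location"]]) for d in place_of(t,c)])
E
```

```text
pics
{'time': 0.0, 'qpos': array([-1.37001193e+00,  2.87183341e-01,  1.57815394e+00,  1.07326320e-05,
        1.27862049e+00, -1.50003529e-01]), 'dq': array([-0.00093762,  0.00136434, -0.00125375, -0.00023569,  0.00088448,
        0.00083194]), 'joint_efforts': array([ 2.54361294e-04, -4.05980980e+01, -2.92624658e+01, -1.35011492e-04,
        5.89473973e-03, -1.56809701e-06]), 'eef_pos': array([ 0.23185991, -0.6332772 ,  0.24694784]), 'tcp_rot': array([ 9.84657452e-01,  1.74494421e-01, -2.48870258e-05, -1.18230691e-03]), 'contact_force': array([-0.80421434, -0.41044892, -0.31664556]), 'wrist_torque': array([0.01207655, 0.04533726, 0.00982053]), 'opening': 0.9958269091773516}
side 55.739114029315346 317.89939419584647 207.15585754386922 [[ 0.98282734  0.06633786 -0.17219088  0.32423795]
 [-0.18449039  0.37197778 -0.90972294 -1.41150828]
 [ 0.00370211  0.92586814  0.37782863  0.63030313]
 [ 0.          0.          0.          1.        ]] ['color', 'vfov', 'cx', 'cy', 'cam_to_world']
tube_mid [(0.94, [339.6, 296.9]), (0.84, [317.4, 275.0]), (0.73, [306.1, 262.1]), (0.54, [330.2, 280.5]
[... 338 characters left out ...]
[300.8, 229.7])]
analyser_tall []
top 56.10325420164513 321.43660062557035 203.23137708025558 [[-0.00316728  0.99840569 -0.05635644  0.46547057]
 [-0.99975067 -0.00191577  0.02224714 -0.11656922]
 [ 0.02210371  0.05641285  0.99816282  1.6044554 ]
 [ 0.          0.          0.          1.        ]] ['color', 'vfov', 'cx', 'cy', 'cam_to_world']
tube_mid [(0.61, [421.4, 208.2]), (0.57, [386.1, 223.4]), (0.46, [435.5, 206.7]), (0.44, [407.8, 216.0])]
carrier []
well [(0.85, [208.5, 212.6])]
bolt_line [(0.79, [229.5, 205.3])]
rail_line [(0.96, [230.8, 212.7])]
knob [(0.63, [250.3, 212.7])]
bottle_mid [(0.5, [334.3, 217.2])]
box_mid [(0.66, [360.9, 218.1]), (0.66, [228.3, 204.2])]
analyser_tall []
```

View pics/side0.png

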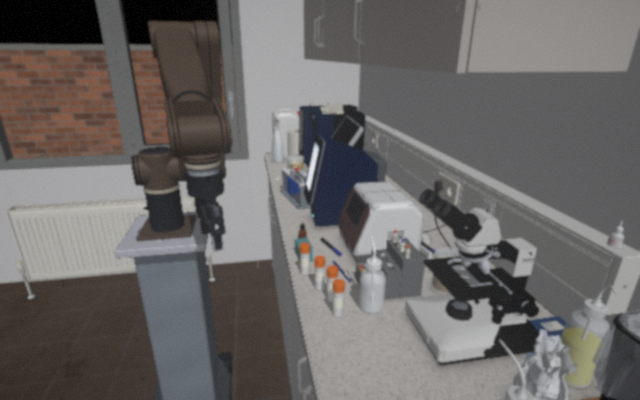

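View pics/top0.png

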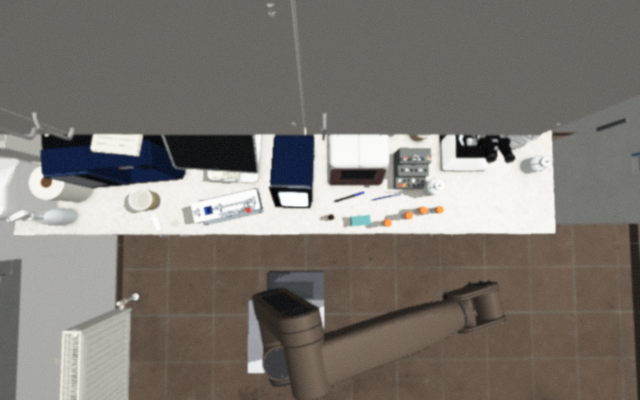

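Four orange-capped look-alikes: top view about (387,222), (409,215), (423,210), (440,209). In the side view they are (305,258), (320,272), (332,280), (339,297). I'll work out positions and crop.

```bash
cat > h.py <<'E'
import numpy as np, cv2
from scipy.optimize import least_squares
def cam(r):
    H=r["color"].shape[0]; f=H/2/np.tan(np.radians(r["vfov"])/2)
    return f,r["cx"],r["cy"],np.array(r["cam_to_world"])
def ray(r,uv):
    f,cx,cy,T=cam(r); d=np.array([(uv[0]-cx)/f,-(uv[1]-cy)/f,-1]); return T[:3,3],T[:3,:3]@d
def onz(r,uv,z):
    o,d=ray(r,uv); return o+d*(z-o[2])/d[2]
def proj(r,p):
    f,cx,cy,T=cam(r); q=T[:3,:3].T@(np.asarray(p)-T[:3,3]); return np.array([cx+f*q[0]/-q[2],cy-f*q[1]/-q[2]])
def tri(rs,uvs):
    g=least_squares(lambda p:np.concatenate([proj(r,p)-u for r,u in zip(rs,uvs)]),[0.6,0,0.1]); return g.x,np.abs(g.fun).max()
def crop(r,x0,y0,x1,y1,k,fn):
    c=r["color"][y0:y1,x0:x1,::-1]; cv2.imwrite(fn,cv2.resize(c,None,fx=k,fy=k,interpolation=cv2.INTER_CUBIC))
E
python3 - <<'E'
from plant import *
from h import *
t=read_camera("top"); s=read_camera("side")
crop(t,170,170,460,240,2.7,"pics/tc.png")
crop(s,260,130,400,330,3,"pics/sc.png")
crop(t,180,180,280,240,7,"pics/tcar.png")
e=get_state()["eef_pos"]; print(proj(t,e),proj(s,e))
for c in [(387,222),(409,215),(423,210),(440,209)]:
    p=onz(t,c,.1); print(p, np.linalg.norm(p[:2]),proj(s,p-[0,0,.05]))
for n in ["well","bolt_line","rail_line","knob"]:
    a=place_of(n,"top")[0]["location"];b=place_of(n,"side")[0]["location"]; print(n,tri([t,s],[a,b]))
for n,z in [("well",.115),("bolt_line",.129),("rail_line",.1375)]:
    print(n,onz(t,place_of(n,"top")[0]["location"],z))
E
```

```text
[456.88978536 288.90705421] [211.32127125 239.06265434]
[ 0.47433793 -0.41348571  0.1       ] 0.6292590100639743 [305.1879466  258.35539492]
[ 0.50223905 -0.50286558  0.1       ] 0.7107164342674659 [319.71234253 273.02477872]
[ 0.52226532 -0.56000449  0.1       ] 0.7657454481723628 [330.91802991 283.46571938]
[ 0.52614774 -0.62919823  0.1       ] 0.8201962302903851 [338.25169342 298.36659888]
well (array([0.51905537, 0.29410944, 0.1132636 ]), np.float64(0.9768462439436121))
bolt_line (array([0.53087131, 0.11548554, 0.16694296]), np.float64(3.6959074826914957))
rail_line (array([0.51807231, 0.19717265, 0.1513804 ]), np.float64(0.6589684591112928))
knob (array([ 0.45965227, -0.36823804,  0.30886186]), np.float64(0.897362900811487))
well [0.51577529 0.29393833 0.115     ]
bolt_line [0.51959841 0.12313627 0.129     ]
rail_line [0.51635909 0.20039903 0.1375    ]
```

View pics/tc.png

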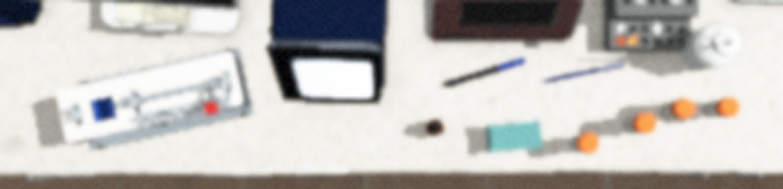

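View pics/sc.png

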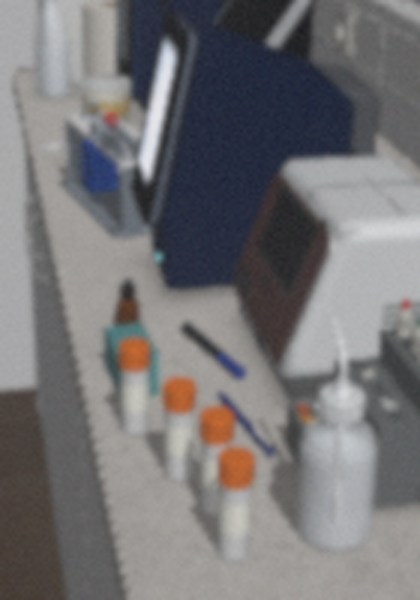

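View pics/tcar.png

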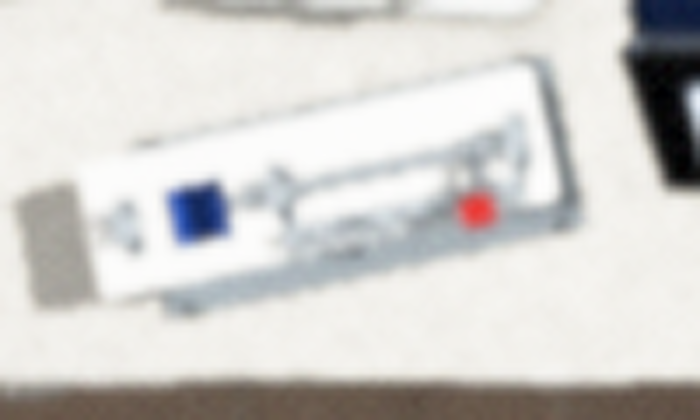

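The nearest tube is at top (387,222) and side (305,258), about 0.63 m from the base. The next one is at 0.71 m, so the choice is clear, and the crops show a white body with an orange cap. Now I'll fit the carrier pose from the rectified deck plane.

```bash
cat >> h.py <<'E'
def avg(read,name,n=8):
    r=read(name); a=r["color"].astype(np.float32)
    for _ in range(n-1): a+=read(name)["color"]
    r=dict(r); r["color"]=np.clip(a/n,0,255).astype(np.uint8); r["f"]=a/n; return r
def rect(r,x0,x1,y0,y1,z,res):
    # rows: x decreasing downward ; cols: y decreasing rightward
    H=int((x1-x0)/res);W=int((y1-y0)/res)
    X=x1-(np.arange(H)+.5)*res; Y=y1-(np.arange(W)+.5)*res
    f,cx,cy,T=cam(r)
    P=np.stack(np.meshgrid(X,Y,indexing="ij")+(np.full((H,W),z),),-1)-T[:3,3]
    q=P@T[:3,:3]; u=cx+f*q[...,0]/-q[...,2]; v=cy-f*q[...,1]/-q[...,2]
    return cv2.remap(r["color"],u.astype(np.float32),v.astype(np.float32),cv2.INTER_CUBIC)
E
python3 - <<'E'
from plant import *
from h import *
import pickle
t=avg(read_camera,"top",8); s=avg(read_camera,"side",8)
pickle.dump((t,s),open("init.pkl","wb"))
im=rect(t,.40,.66,-.0,.4,.115,.0005); cv2.imwrite("pics/rect.png",im[:,:,::-1])
c=t["f"]; b=c[...,2]-c[...,0]; 
def cen(m,x0,y0,x1,y1,th):
    w=np.clip(m[y0:y1,x0:x1]-th,0,None); yy,xx=np.mgrid[y0:y1,x0:x1]; return (w*xx).sum()/w.sum(),(w*yy).sum()/w.sum(),(w>0).sum()
bl=cen(b,198,200,218,222,30); print("blue",bl,onz(t,bl[:2],.115))
rd=cen(c[...,0]-c[...,1],240,200,260,220,40); print("red",rd,[onz(t,rd[:2],z) for z in(.165,.185)])
o=c[...,0]-c[...,2]; oc=cen(o,377,212,397,232,50); print("cap",oc,onz(t,oc[:2],.095))
c=s["f"]
rd=cen(c[...,0]-c[...,1],290,160,305,178,40); print("red side",rd)
o=c[...,0]-c[...,2]; oc=cen(o,295,238,315,256,60); print("cap side",oc)
E
```

```text
blue (np.float64(207.39018043025678), np.float64(210.1154146426093), np.int64(66)) [0.5232278  0.30035026 0.115     ]
red (np.float64(247.72821100917432), np.float64(209.60063073394497), np.int64(29)) [array([0.52290142, 0.13320402, 0.165     ]), array([0.52210346, 0.12973364, 0.185     ])]
cap (np.float64(387.37972016638753), np.float64(222.4227486359462), np.int64(59)) [ 0.4726599  -0.41598801  0.095     ]
red side (np.float64(296.5173724212812), np.float64(168.67046688382194), np.int64(13))
cap side (np.float64(304.49619766860513), np.float64(247.6317395995053), np.int64(95))
```

View pics/rect.png

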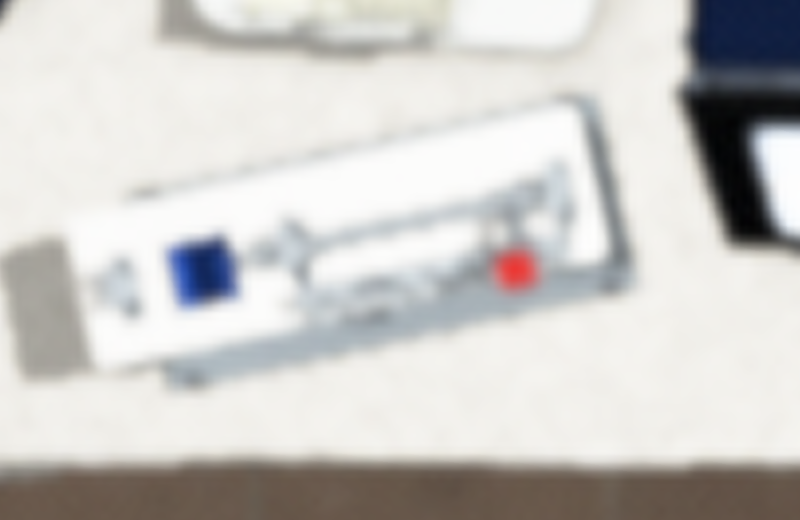

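```bash
python3 - <<'E'
from h import *
import pickle
t,s=pickle.load(open("init.pkl","rb"))
res=.0005
im=rect(t,.40,.66,-.0,.4,.115,res).astype(float)
R=im[...,0]; 
def world(c,r): return .66-(r+.5)*res, .4-(c+.5)*res
# well
g=im[235:310,160:248]; w=np.clip(200-g[...,0],0,None); w[w<60]=0
yy,xx=np.mgrid[235:310,160:248]; c=(w>90); print("mouth centroid",world(xx[c].mean(),yy[c].mean()),c.sum()*res*res*1e6)
rr=cv2.minAreaRect(np.argwhere(c)[:,::-1].astype(np.float32)+[160,235]); print(rr, world(*rr[0]))
# rear edge: gradient peaks per column; 
L=cv2.GaussianBlur(im.mean(2),(0,0),2)
gy=np.gradient(L,axis=0)
P=[]
for c in range(150,560,5):
    r0=int(193-(c-150)*.213); seg=gy[r0-14:r0+15,c]; k=np.argmax(seg); P.append((c,r0-14+k,seg[k]))
P=np.array(P); 
def fit(P):
    m=np.ones(len(P),bool)
    for _ in range(5):
        a=np.polyfit(P[m,0],P[m,1],1); e=P[:,1]-np.polyval(a,P[:,0]); m=abs(e)<2.5
    return a,m.sum()
a,n=fit(P); print("rear",a,n,np.degrees(np.arctan(a[0])))
P=[]
for c in range(170,480,5):
    r0=int(352-(c-170)*.213); seg=-gy[r0-14:r0+15,c]; k=np.argmax(seg); P.append((c,r0-14+k,seg[k]))
P=np.array(P); a2,n=fit(P); print("front",a2,n,np.degrees(np.arctan(a2[0])))
d=(a2[1]-a[1]+(a2[0]-a[0])*300)*np.cos(np.arctan(a[0]))*res; print("width",d)
# well x offset from front edge
wc=rr[0]; print("front->well",(np.polyval(a2,wc[0])-wc[1])*np.cos(np.arctan(a[0]))*res)
E
```

```text
mouth centroid (np.float64(0.5241066576086957), np.float64(0.29807116168478265)) 736.0Traceback (most recent call last):
  File "<stdin>", line 11, in <module>
cv2.error: OpenCV(4.12.0) /io/opencv/modules/imgproc/src/convhull.cpp:143: error: (-215:Assertion failed) total >= 0 && (depth == CV_32F || depth == CV_32S) in function 'convexHull'
```

```bash
python3 - <<'E'
from h import *
import pickle
t,s=pickle.load(open("init.pkl","rb"))
res=.0005
im=rect(t,.40,.66,-.0,.4,.115,res).astype(float)
def world(c,r): return .66-(r+.5)*res, .4-(c+.5)*res
L=cv2.GaussianBlur(im.mean(2),(0,0),2)
gy=np.gradient(L,axis=0)
def fit(P):
    P=np.array(P); m=np.ones(len(P),bool)
    for _ in range(6):
        a=np.polyfit(P[m,0],P[m,1],1); e=P[:,1]-np.polyval(a,P[:,0]); m=abs(e)<3
    return a,m.sum(),len(P)
def edge(cs,f,sg,half=14):
    P=[]
    for c in cs:
        r0=int(f(c)); seg=sg*gy[r0-half:r0+half+1,c]; P.append((c,r0-half+np.argmax(seg)))
    return fit(P)
a=edge(range(140,560,5),lambda c:193-(c-150)*.213,1); print("rear",a,np.degrees(np.arctan(a[0][0])))
b=edge(range(170,480,5),lambda c:352-(c-170)*.213,-1); print("front",b,np.degrees(np.arctan(b[0][0])))
a=a[0];b=b[0];th=np.arctan((a[0]+b[0])/2)
print("width",(np.polyval(b,300)-np.polyval(a,300))*np.cos(th)*res)
# rotate carrier to axis aligned view about well guess
M=cv2.getRotationMatrix2D((204,271),np.degrees(th),1)
r=cv2.warpAffine(im.astype(np.float32),M,(800,520),borderValue=(255,255,255))
cv2.imwrite("pics/rot.png",cv2.resize(r[150:400,60:660,::-1],None,fx=1.33,fy=1.33))
print("R row mid");print(r[268:276,140:280:3,0].mean(0).astype(int))
print("R col mid");print(r[170:380:4,195:212,0].mean(1).astype(int))
print("left end");print(r[200:260,60:120:3].mean((0,2)).astype(int))
E
```

```text
rear (array([-2.27151969e-01,  2.34351976e+02]), np.int64(84), 84) -12.797686796339221
front (array([-2.34667038e-01,  3.97734652e+02]), np.int64(44), 62) -13.20647094842406
width 0.07849851469147756
R row mid
[238 243 247 250 251 249 248 245 229 207 176 138 109  80  55  44  33  25
  22  19  18  17  18  19  22  23  27  36  45  63  87 110 141 165 182 198
 203 203 201 196 190 184 179 176 174 176 181]
R col mid
[237 232 224 220 224 232 241 247 250 251 251 251 251 250 248 242 215 178
 125  81  43  27  18  19  19  19  18  18  19  22  36  57  99 142 192 223
 244 249 251 251 250 249 243 235 218 199 183 177 175 175 177 182 193]
left end
[167 169 172 179 189 203 216 228 236 240 241 241 241 240 240 239 239 238
 236 234][ WARN:0@0.891] global loadsave.cpp:1063 imwrite_ Unsupported depth image for selected encoder is fallbacked to CV_8U.
```

View pics/rot.png

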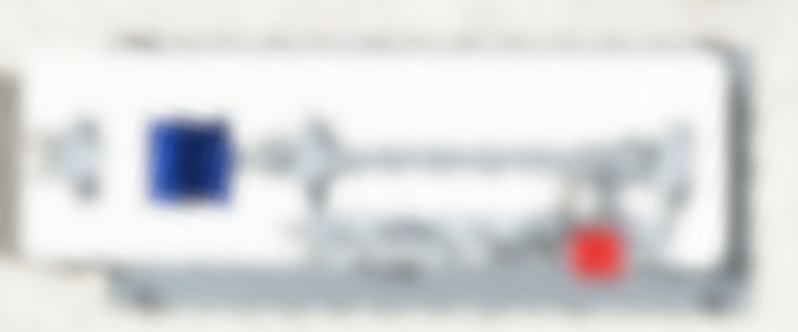

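```bash
cat >> h.py <<'E'
from scipy.spatial.transform import Rotation as Ro
def plan(st,target,yaw_deg,n=None,R0=None):
    """rows (tool-frame cm, deg) straight line from st pose to target with tool pointing down, tool-y at yaw"""
    p=np.array(st["eef_pos"]); R=Ro.from_quat(st["tcp_rot"])
    a=np.radians(yaw_deg); ty=np.array([np.cos(a),np.sin(a),0]); tx=np.array([-np.sin(a),np.cos(a),0])
    Rt=Ro.from_matrix(np.stack([tx,ty,[0,0,-1]],1))
    rv=(R.inv()*Rt).as_rotvec(); d=np.array(target)-p
    if n is None: n=max(int(np.ceil(np.linalg.norm(d)/.048)),int(np.ceil(np.degrees(np.linalg.norm(rv))/8.4)),1)
    out=[]
    for i in range(n):
        t=R.inv().apply(d/n)*100
        out.append([*np.round(t,2),*np.round(np.degrees(rv/n),2)])
        R=R*Ro.from_rotvec(rv/n)
    for o in out: print([float(v) for v in o])
def carr(p,W=(0.5238,0.2977),yaw=13.0):
    a=np.radians(yaw); ex=np.array([np.cos(a),np.sin(a)]); ey=np.array([-np.sin(a),np.cos(a)])
    q=np.array(W)+ex*p[0]+ey*(p[1]-.070); return np.array([*q,*( [p[2]] if len(p)>2 else [])])
def tocar(p,W=(0.5238,0.2977),yaw=13.0):
    a=np.radians(yaw); ex=np.array([np.cos(a),np.sin(a)]); ey=np.array([-np.sin(a),np.cos(a)])
    d=np.array(p[:2])-W; return d@ex, d@ey+.070
E
python3 - <<'E'
import plant; print([k for k in dir(plant) if not k.startswith('_')])
print(getattr(plant,'tip_extent',None))
from plant import *
from h import *
import pickle
t,s=pickle.load(open("init.pkl","rb"))
print(tri([t,s],[(387.38,222.42),(304.5,247.6)]))
print(tri([t,s],[(247.73,209.6),(296.5,168.7)]))
m=trace("tube_mid","top"); 
plan(get_state(),[.4727,-.416,.22],13)
E
```

```text
['Unreachable', 'get_state', 'place_of', 'read_camera', 'sign_off', 'tip_extent', 'trace']
0.017
(array([ 0.47228011, -0.41708993,  0.08914846]), np.float64(0.1036132274172985))
(array([0.52273348, 0.13180266, 0.17294266]), np.float64(0.04345346350100954))
[3.01, -1.22, 0.28, -0.0, 0.0, -8.29]
[3.15, -0.77, 0.28, -0.0, 0.0, -8.29]
[3.23, -0.31, 0.28, -0.0, 0.0, -8.29]
[3.24, 0.16, 0.28, -0.0, 0.0, -8.29]
[3.19, 0.63, 0.28, -0.0, 0.0, -8.29]
[3.06, 1.08, 0.28, -0.0, 0.0, -8.29]
[2.87, 1.51, 0.28, -0.0, 0.0, -8.29]
[2.63, 1.91, 0.28, -0.0, 0.0, -8.29]
[2.32, 2.27, 0.28, -0.0, 0.0, -8.29]
[1.97, 2.58, 0.28, -0.0, 0.0, -8.29]
```

```bash
python3 -m crank '[[-1,3.01,-1.22,0.28,0,0,-8.29],[-1,3.15,-0.77,0.28,0,0,-8.29],[-1,3.23,-0.31,0.28,0,0,-8.29],[-1,3.24,0.16,0.28,0,0,-8.29],[-1,3.19,0.63,0.28,0,0,-8.29]]'; python3 -m crank '[[-1,3.06,1.08,0.28,0,0,-8.29],[-1,2.87,1.51,0.28,0,0,-8.29],[-1,2.63,1.91,0.28,0,0,-8.29],[-1,2.32,2.27,0.28,0,0,-8.29],[-1,1.97,2.58,0.28,0,0,-8.29]]'; python3 -m crank '[[-1,0,0,0,0,0,0],[-1,0,0,0,0,0,0]]'
python3 - <<'E'
from plant import *
from h import *
s=get_state(); print(s["eef_pos"],s["qpos"],Ro.from_quat(s["tcp_rot"]).as_matrix()[:,1])
plan(s,[.4725,-.4165,.135],13)
r=read_camera("top"); print(proj(r,s["eef_pos"])); crop(r,340,180,440,260,7,"pics/a1.png")
r=read_camera("side"); print(proj(r,s["eef_pos"])); crop(r,240,180,380,320,5,"pics/a2.png")
E
```

```text
time: 3.0
eef_pos: [0.3532, -0.5241, 0.2343]
tcp_rot: [0.858, 0.514, 0.0, 0.0]
contact_force: [-0.2, -0.2, -0.4]
opening: 0.998
time: 3.5
eef_pos: [0.4737, -0.4152, 0.2204]
tcp_rot: [0.62, 0.784, -0.0, 0.0]
contact_force: [-0.1, 0.0, -0.0]
opening: 1.003
time: 3.7
eef_pos: [0.4731, -0.4158, 0.2203]
tcp_rot: [0.622, 0.783, -0.0, -0.0]
contact_force: [0.3, -0.7, -0.2]
opening: 0.997
[ 0.47309423 -0.4157863   0.22026982] [-8.81703485e-01  2.11841176e-01  1.71871048e+00 -5.85705761e-04
  1.21112281e+00 -1.10869348e+00] [ 9.74301651e-01  2.25246563e-01 -5.27214067e-04]
[-0.03, -0.03, 4.26, -0.02, 0.0, 0.01]
[-0.03, -0.04, 4.26, -0.02, 0.0, 0.01]
[394.00969895 222.12341183]
[304.34988435 206.93844674]
```

View pics/a2.png

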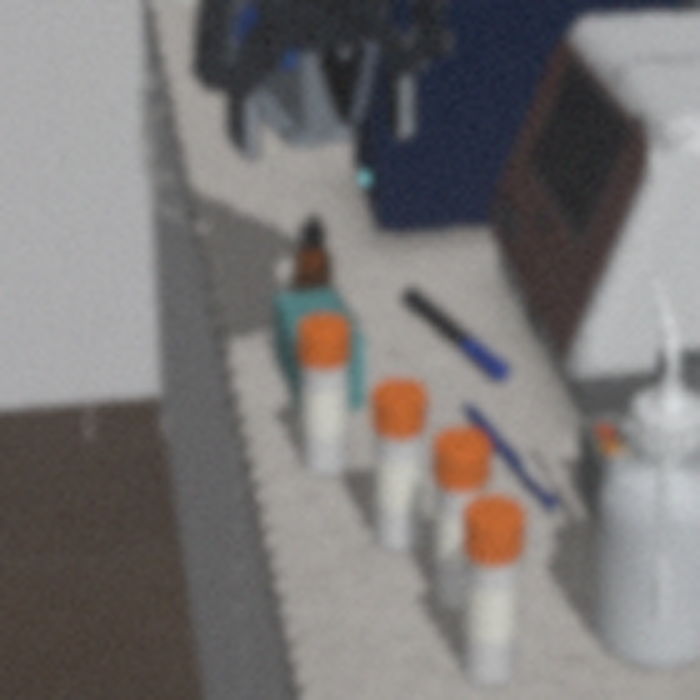

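View pics/a1.png

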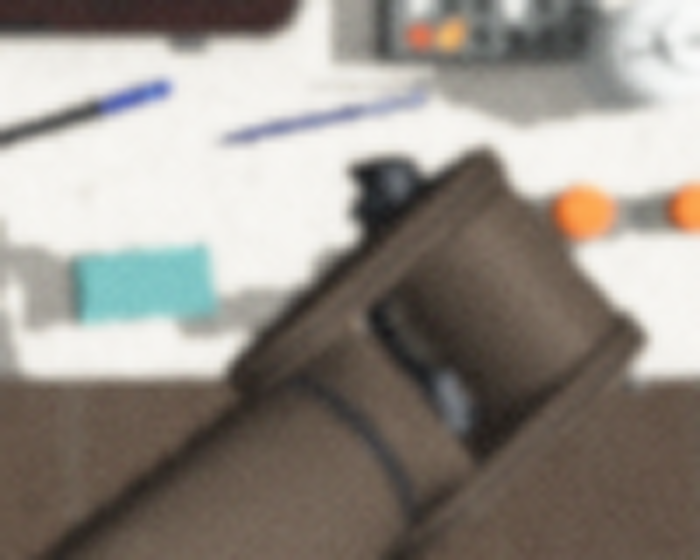

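```bash
python3 -m crank '[[-1,-0.03,-0.03,4.3,0,0,0],[-1,-0.03,-0.03,4.3,0,0,0],[-1,0,0,4.4,0,0,0],[-1,0,0,0,0,0,0]]' 30; python3 -m crank '[[1,0,0,0,0,0,0],[1,0,0,0,0,0,0],[1,0,0,0,0,0,0],[1,0,0,0,0,0,0],[1,0,0,0,0,0,0]]' 30; python3 -m crank '[[1,0,0,0,0,0,0],[1,0,0,0,0,0,0],[1,0,0,0,0,0,0]]' 
python3 - <<'E'
from plant import *
from h import *
s=get_state(); print(s["eef_pos"],s["opening"]*85)
r=read_camera("side"); print(proj(r,s["eef_pos"])); crop(r,240,180,380,320,5,"pics/b2.png")
E
```

```text
time: 4.2
eef_pos: [0.4679, -0.4139, 0.0828]
tcp_rot: [0.624, 0.782, 0.001, -0.007]
contact_force: [0.2, 0.9, -1.4]
opening: 1.003
time: 4.7
eef_pos: [0.4734, -0.4184, 0.0934]
tcp_rot: [0.622, 0.783, -0.001, 0.002]
contact_force: [-1.7, 1.6, 6.0]
opening: 0.354
time: 5.0
eef_pos: [0.4734, -0.4184, 0.0933]
tcp_rot: [0.622, 0.783, -0.001, 0.002]
contact_force: [-0.3, 0.1, 5.9]
opening: 0.357
[ 0.47338798 -0.41836635  0.093342  ] 30.336519123038656
[304.99489034 246.52463615]
```

View pics/b2.png

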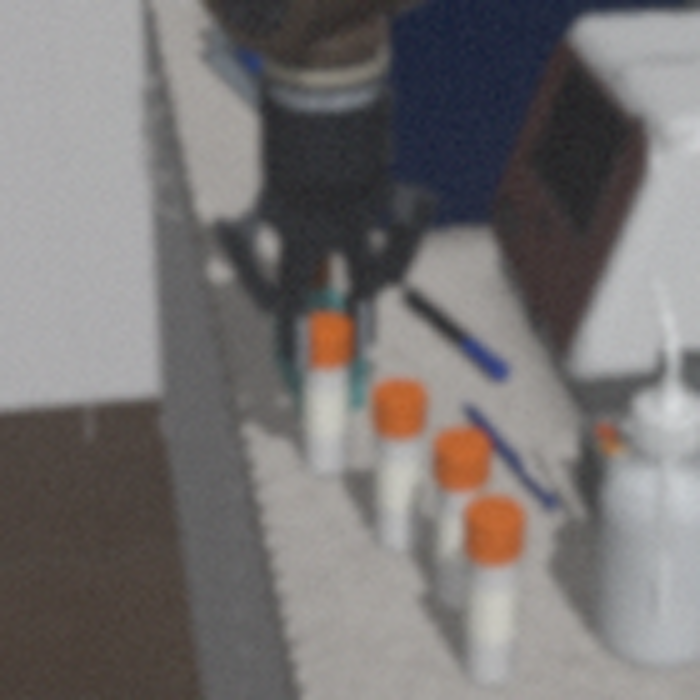

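```bash
python3 - <<'E'
from h import *
import pickle
t,s=pickle.load(open("init.pkl","rb"))
for uv in [(272,207),(312,207),(275,190),(315,140),(272,140)]: print(uv,[onz(t,uv,z).round(3) for z in (0,.2,.34)])
for p in [(.53,-.1,0),(.53,-.1,.3),(.5,.05,0)]: print(p,proj(s,p),proj(t,p))
crop(t,230,120,340,230,7,"pics/an.png")
E
```

```text
(272, 207) [array([0.54 , 0.059, 0.   ]), array([0.531, 0.037, 0.2  ]), array([0.524, 0.022, 0.34 ])]
(312, 207) [array([ 0.54 , -0.112,  0.   ]), array([ 0.531, -0.112,  0.2  ]), array([ 0.524, -0.113,  0.34 ])]
(275, 190) [array([0.613, 0.046, 0.   ]), array([0.595, 0.026, 0.2  ]), array([0.582, 0.012, 0.34 ])]
(315, 140) [array([ 0.83 , -0.125,  0.   ]), array([ 0.784, -0.124,  0.2  ]), array([ 0.753, -0.124,  0.34 ])]
(272, 140) [array([0.83, 0.06, 0.  ]), array([0.784, 0.038, 0.2  ]), array([0.752, 0.023, 0.34 ])]
(0.53, -0.1, 0) [307.05178376 228.32107367] [309.2200078 209.3397085]
(0.53, -0.1, 0.3) [306.45363428 152.46746697] [308.32414366 205.87476732]
(0.5, 0.05, 0) [294.41442299 213.84682069] [274.02004131 216.45363332]
```

View pics/an.png

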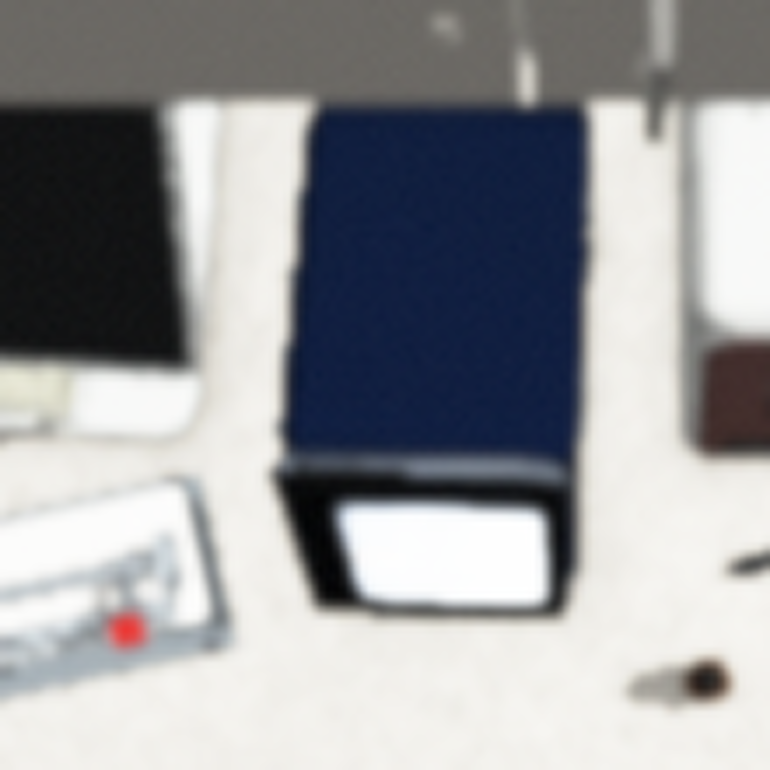

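```bash
python3 -m crank '[[1,0,0,-2,0,0,0],[1,0,0,-3.5,0,0,0],[1,0,0,-3.5,0,0,0],[1,0,0,-3.5,0,0,0],[1,0,0,-2.5,0,0,0]]'; python3 -m crank '[[1,3,0.3,0,0,0,0],[1,4,0.5,0,0,0,0],[1,4,0.5,0,0,0,0],[1,4,0.5,0,0,0,0],[1,4,0.5,0,0,0,0]]';python3 -m crank '[[1,4,0.4,0,0,0,0],[1,4,0.4,0,0,0,0],[1,4.83,0.35,0,0,0,0]]'
python3 - <<'E'
from plant import *
from h import *
s=get_state(); print(s["eef_pos"],s["opening"]*85)
plan(s,[.435,.1,.24],13)
r=read_camera("side"); print(proj(r,s["eef_pos"])); crop(r,220,130,360,270,5,"pics/c2.png")
E
```

```text
time: 5.55
eef_pos: [0.4728, -0.4172, 0.2436]
tcp_rot: [0.622, 0.783, -0.0, 0.002]
contact_force: [0.0, 0.3, -1.4]
opening: 0.351
time: 6.05
eef_pos: [0.4515, -0.2249, 0.2404]
tcp_rot: [0.623, 0.782, 0.0, 0.0]
contact_force: [0.2, 0.3, 0.2]
opening: 0.353
time: 6.35
eef_pos: [0.434, -0.0977, 0.2406]
tcp_rot: [0.623, 0.782, 0.0, 0.001]
contact_force: [0.7, 0.1, -0.8]
opening: 0.348
[ 0.4339795  -0.09773679  0.24064377] 29.540710329593093
[3.85, 0.91, 0.01, 0.01, 0.01, -0.01]
[3.85, 0.91, 0.01, 0.01, 0.01, -0.01]
[3.85, 0.91, 0.01, 0.01, 0.01, -0.01]
[3.85, 0.91, 0.01, 0.01, 0.01, -0.01]
[3.85, 0.91, 0.01, 0.01, 0.01, -0.01]
[280.12326291 169.59175808]
```

View pics/c2.png

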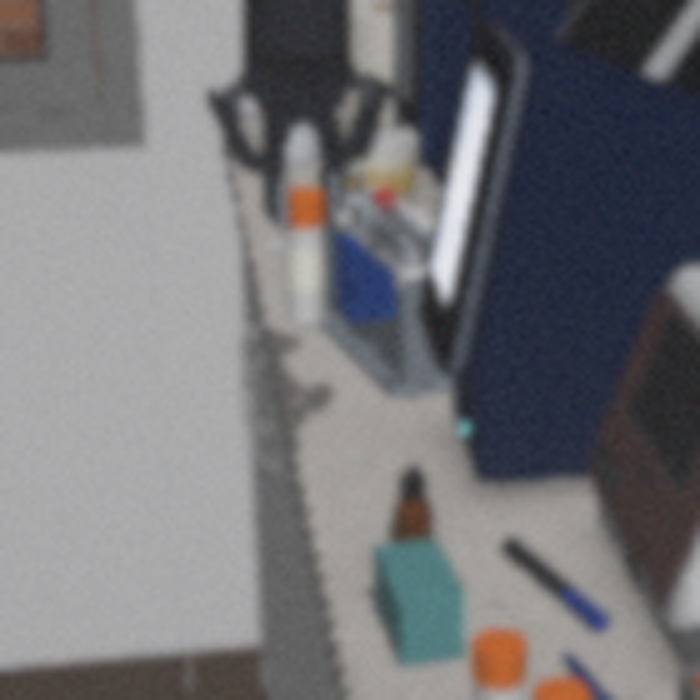

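```bash
python3 -m crank '[[1,3.85,0.91,0,0,0,0],[1,3.85,0.91,0,0,0,0],[1,3.85,0.91,0,0,0,0],[1,3.85,0.91,0,0,0,0],[1,3.85,0.91,0,0,0,0]]'; python3 -m crank '[[1,3.45,2.6,0,0,0,0],[1,3.45,2.6,0,0,0,0],[1,3.45,2.6,0,0,0,0],[1,3.3,2.6,0,0,0,0],[1,3.3,2.5,0,0,0,0]]';python3 -m crank '[[1,0,0,0,0,0,0],[1,0,0,0,0,0,0]]'
python3 - <<'E'
from plant import *
from h import *
import pickle
s=get_state(); print(s["eef_pos"],s["opening"]*85, tocar(s["eef_pos"]))
plan(s,[.5238,.2977,.24],13)
r=avg(read_camera,"side",6); t=avg(read_camera,"top",2); pickle.dump((r,s),open("w.pkl","wb"))
print(proj(r,s["eef_pos"]),proj(r,[.5238,.2977,.115])); crop(r,250,120,350,200,8,"pics/d2.png"); crop(t,170,170,270,240,7,"pics/d1.png")
c=r["f"];o=c[...,0]-c[...,2]; yy,xx=np.mgrid[130:200,260:320]; m=o[130:200,260:320]; m=np.clip(m-60,0,None); print((m*xx).sum()/m.sum(),(m*yy).sum()/m.sum())
E
```

```text
time: 6.9
eef_pos: [0.435, 0.1005, 0.2407]
tcp_rot: [0.622, 0.783, 0.0, 0.0]
contact_force: [1.4, -0.3, -0.3]
opening: 0.354
time: 7.4
eef_pos: [0.5232, 0.2949, 0.2404]
tcp_rot: [0.622, 0.783, 0.0, 0.0]
contact_force: [0.7, -1.3, -0.5]
opening: 0.352
time: 7.6
eef_pos: [0.5226, 0.2936, 0.2398]
tcp_rot: [0.622, 0.783, -0.001, -0.0]
contact_force: [-0.0, -1.1, -1.5]
opening: 0.352
[0.52262267 0.29356016 0.23983329] 29.88719918625772 (np.float64(-0.002078418367750649), np.float64(0.06623110499414954))
[0.38, 0.21, -0.02, -0.07, 0.03, 0.1]
[291.48112199 144.75666895] [292.22377344 170.7062446 ]
292.67737779669284 148.3899786936373
```

View pics/d2.png

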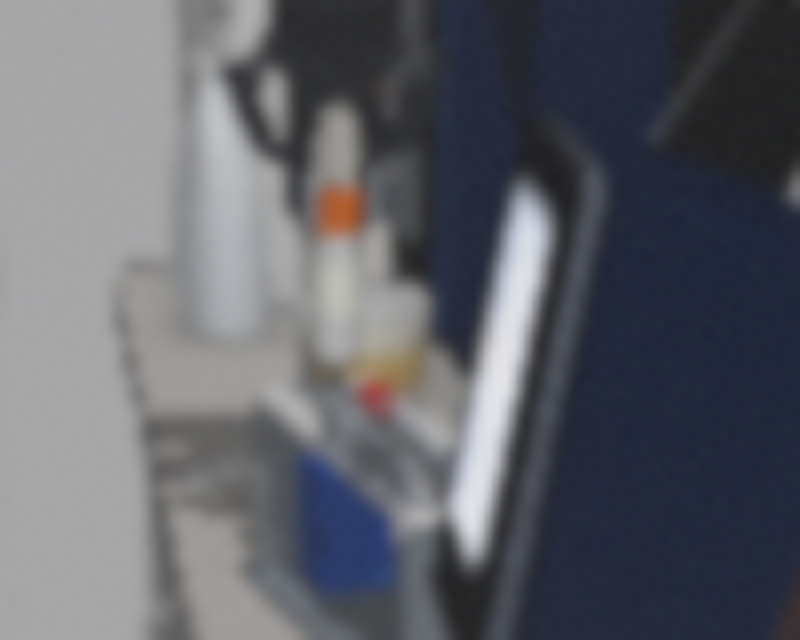

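View pics/d1.png

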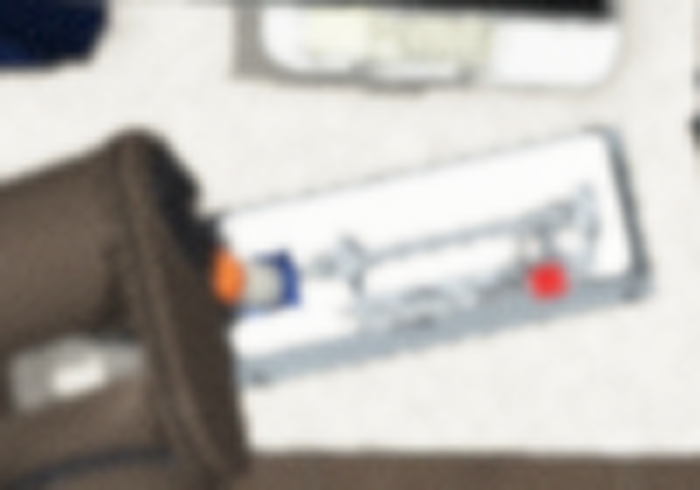

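```bash
python3 -m crank '[[1,0.1,0.2,1.2,0,0,0],[1,0.1,0,1.3,0,0,0],[1,0,0,0,0,0,0],[1,0,0,0,0,0,0]]'
python3 - <<'E'
from plant import *
from h import *
s=get_state(); print(s["eef_pos"], tocar(s["eef_pos"]))
r=avg(read_camera,"side",6); t=avg(read_camera,"top",8)
im=rect(t,.46,.59,.23,.36,.119,.00025); cv2.imwrite("pics/e1.png",im[:,:,::-1])
c=r["f"];o=c[...,0]-c[...,2]; yy,xx=np.mgrid[130:200,260:320]; m=o[130:200,260:320]; m=np.clip(m-60,0,None); print((m*xx).sum()/m.sum(),(m*yy).sum()/m.sum(),proj(r,s["eef_pos"]))
import pickle; pickle.dump((t,r,s),open("w2.pkl","wb"))
E
```

```text
time: 8.4
eef_pos: [0.5239, 0.2952, 0.2139]
tcp_rot: [0.622, 0.783, -0.001, -0.001]
contact_force: [0.3, -0.4, -0.3]
opening: 0.353
[0.52385501 0.29520534 0.21386728] (np.float64(-0.0005075750162964947), np.float64(0.06755689906959748))
293.00403851711013 152.82431082988703 [291.8315475  150.23106068]
```

View pics/e1.png

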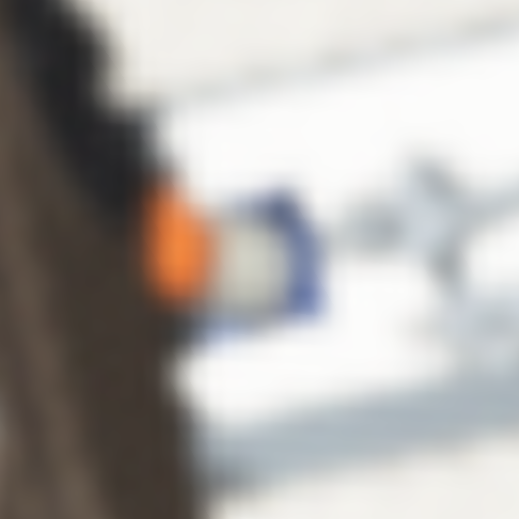

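```bash
cat > ov.py <<'E'
from h import *
import pickle,sys
t,r,s=pickle.load(open("w2.pkl","rb"))
k=12
def ov(r,box,fn,off):
    x0,y0,x1,y1=box
    im=cv2.resize(r["color"][y0:y1,x0:x1,::-1],None,fx=k,fy=k,interpolation=cv2.INTER_CUBIC)
    def pl(pts,col):
        q=np.array([proj(r,p) for p in pts]); q=((q-[x0,y0]+.5)*k).astype(int); cv2.polylines(im,[q.reshape(-1,1,2)],True,col,1)
    pl([carr((a*.018,.07+b*.018,.115)) for a,b in[(-1,-1),(1,-1),(1,1),(-1,1)]],(0,200,0))
    e=s["eef_pos"]; a=np.radians(13); ex=np.array([np.cos(a),np.sin(a)]);ey=np.array([-ex[1],ex[0]])
    c=e[:2]+ex*off[0]+ey*off[1]
    foot=e[2]-.0933
    th=np.linspace(0,2*np.pi,40)
    for z,R,col in[(foot,.014,(0,0,255)),(foot+.076,.0155,(255,0,255)),(foot+.1,.0155,(255,0,255))]:
        pl([(c[0]+R*np.cos(v),c[1]+R*np.sin(v),z) for v in th],col)
    cv2.imwrite(fn,im)
off=(float(sys.argv[1]),float(sys.argv[2]))
ov(t,(190,190,235,235),"pics/"+sys.argv[3]+"t.png",off); ov(r,(270,130,320,180),"pics/"+sys.argv[3]+"s.png",off)
E
python3 ov.py 0 0.002 f
```

```text
(no output)
```

View pics/ft.png

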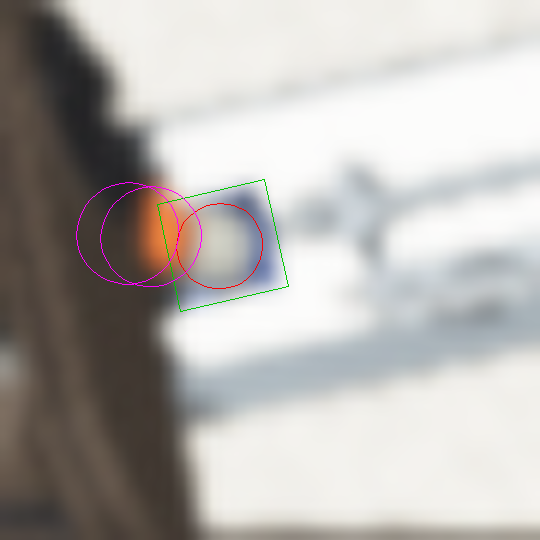

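View pics/fs.png

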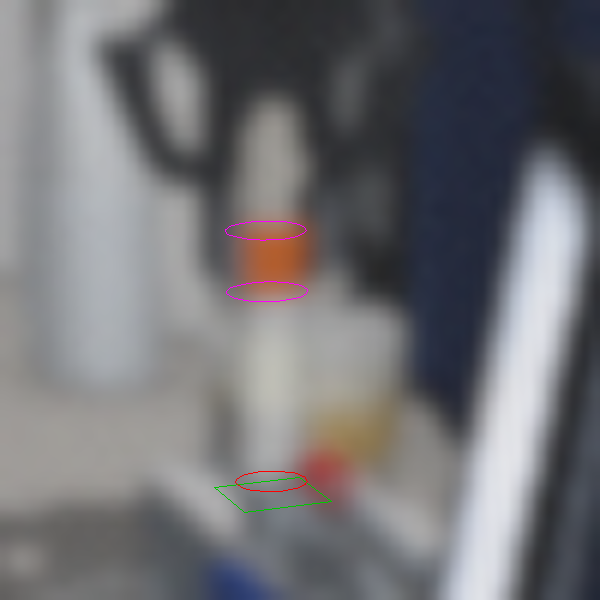

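```bash
python3 - <<'E'
from h import *
import pickle
t,r,s=pickle.load(open("w2.pkl","rb")); t0,_=pickle.load(open("init.pkl","rb"))
t=dict(t)
def prof(t,z,xs):
    # sample along carrier y at given carrier x
    F=t["f"]; ys=np.arange(.035,.105,.002); out=[]
    for y in ys:
        q=np.array([proj(t,carr((x,y,z))) for x in xs]).astype(np.float32)
        v=cv2.remap(F,q[:,0].reshape(-1,1),q[:,1].reshape(-1,1),cv2.INTER_CUBIC); out.append(v.mean((0,1)))
    return ys,np.array(out)
for nm,T in(("init",t0),("now",t)):
    ys,o=prof(T,.115,[-.006,-.003,0,.003,.006]); print(nm)
    for y,v in zip(ys,o): print(round(y*1000),v.astype(int),end="; ")
    print()
E
```

```text
init
35 [190 195 198]; 37 [191 196 198]; 39 [194 198 200]; 41 [199 204 205]; 43 [206 210 211]; 45 [213 215 215]; 47 [216 218 218]; 49 [213 215 216]; 51 [198 201 208]; 53 [171 177 193]; 55 [132 143 175]; 57 [ 94 110 159]; 59 [ 61  83 144]; 61 [ 40  66 132]; 63 [ 29  55 120]; 65 [ 23  48 108]; 67 [20 43 97]; 69 [18 39 91]; 71 [18 40 93]; 73 [ 20  43 102]; 75 [ 23  51 119]; 77 [ 29  61 140]; 79 [ 40  76 163]; 81 [ 57  93 181]; 83 [ 89 117 194]; 85 [130 149 202]; 87 [178 187 213]; 89 [217 219 227]; 91 [241 240 240]; 93 [249 248 246]; 95 [250 250 249]; 97 [250 250 249]; 99 [247 247 246]; 101 [241 241 240]; 103 [230 232 232]; 
now
35 [190 196 198]; 37 [191 196 198]; 39 [194 199 201]; 41 [200 204 205]; 43 [206 210 210]; 45 [212 215 215]; 47 [216 218 218]; 49 [213 215 216]; 51 [198 202 208]; 53 [172 178 194]; 55 [142 152 178]; 57 [122 134 166]; 59 [122 134 163]; 61 [139 148 167]; 63 [162 167 174]; 65 [178 181 180]; 67 [191 192 186]; 69 [198 198 189]; 71 [201 201 190]; 73 [202 200 188]; 75 [199 192 179]; 77 [194 180 165]; 79 [189 161 143]; 81 [186 142 119]; 83 [188 128  96]; 85 [192 120  81]; 87 [194 114  70]; 89 [189 109  64]; 91 [173  99  59]; 93 [148  85  54]; 95 [117  73  51]; 97 [92 64 49]; 99 [74 59 49]; 101 [68 57 49]; 103 [65 56 49];
```

```bash
python3 -m crank '[[1,-0.2,0.05,0,0,0,0],[1,0,0,0.4,0,0,0],[1,0,0,0.4,0,0,0],[1,0,0,0.3,0,0,0],[1,0,0,0.2,0,0,0]]';python3 -m crank '[[1,0,0,0,0,0,0]]'
python3 - <<'E'
from plant import *
from h import *
s=get_state(); print(s["eef_pos"], tocar(s["eef_pos"]),s["contact_force"])
E
```

```text
time: 9.6
eef_pos: [0.5251, 0.2934, 0.2016]
tcp_rot: [0.623, 0.783, -0.0, -0.0]
contact_force: [-0.4, 0.7, -0.7]
opening: 0.354
time: 9.7
eef_pos: [0.5251, 0.2934, 0.2017]
tcp_rot: [0.623, 0.783, -0.0, -0.0]
contact_force: [-0.0, 0.3, -0.6]
opening: 0.353
[0.52511975 0.29344768 0.20166866] (np.float64(0.00032936466828432297), np.float64(0.06555978756324504)) [-5.93545020e-04  3.05756255e-01 -6.28039066e-01]
```

```bash
python3 -m crank '[[1,0,0,0.5,0,0,0],[1,0,0,0.5,0,0,0],[1,0,0,0.5,0,0,0],[1,0,0,0,0,0,0]]'
python3 - <<'E'
from plant import *
from h import *
s=get_state(); print(s["eef_pos"], tocar(s["eef_pos"]),s["contact_force"])
t=avg(read_camera,"top",6); im=rect(t,.46,.59,.23,.36,.115,.00025); cv2.imwrite("pics/g1.png",im[:,:,::-1])
r=avg(read_camera,"side",6); crop(r,260,120,330,190,8,"pics/g2.png")
E
```

```text
time: 10.1
eef_pos: [0.5247, 0.2933, 0.186]
tcp_rot: [0.623, 0.783, -0.001, -0.001]
contact_force: [-0.0, -0.2, -0.2]
opening: 0.352
[0.52473663 0.29331967 0.18596392] (np.float64(-7.274043547308965e-05), np.float64(0.06552123817163052)) [-0.04065836 -0.17804212 -0.19276923]
```

View pics/g1.png

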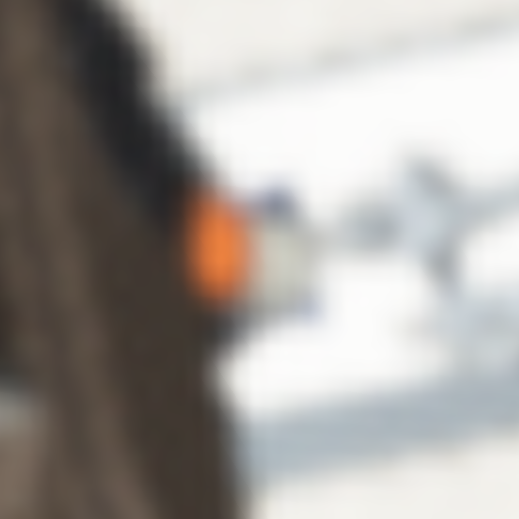

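View pics/g2.png

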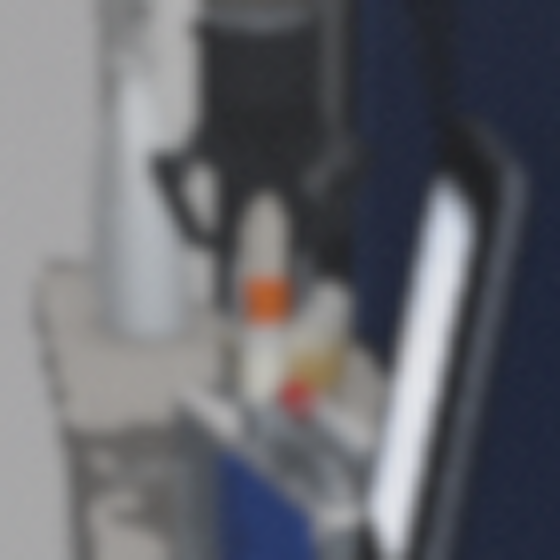

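```bash
python3 -m crank '[[1,0.15,0,0,0,0,0],[1,0.15,0,0.5,0,0,0],[1,0,0,1.0,0,0,0],[1,0,0,1.0,0,0,0],[1,0,0,0,0,0,0]]'
python3 - <<'E'
from plant import *
from h import *
s=get_state(); print(s["eef_pos"], tocar(s["eef_pos"]),s["contact_force"])
t=avg(read_camera,"top",6); im=rect(t,.46,.59,.23,.36,.115,.00025); cv2.imwrite("pics/i1.png",im[:,:,::-1])
E
```

```text
time: 11.2
eef_pos: [0.5232, 0.2959, 0.1593]
tcp_rot: [0.622, 0.783, -0.002, -0.001]
contact_force: [-0.3, -0.3, -0.9]
opening: 0.349
[0.52315471 0.29589209 0.15933805] (np.float64(-0.0010354387100677924), np.float64(0.06838358104689908)) [-0.34276766 -0.29111134 -0.94433569]
```

View pics/i1.png

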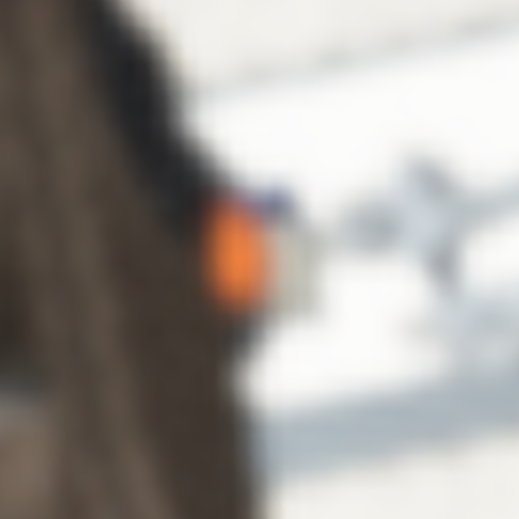

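```bash
for i in 1; do python3 -m crank '[[1,0.1,0,0,0,0,0],[1,0,0,0,0,0,0]]'; python3 -m crank '[[1,0.1,0,0,0,0,0],[1,0,0,0,0,0,0]]';python3 -m crank '[[1,0.1,0,0,0,0,0],[1,0,0,0,0,0,0]]';python3 -m crank '[[1,0.1,0,0,0,0,0],[1,0,0,0,0,0,0]]'; done | grep -v -e rot -e open
```

```text
time: 11.7
eef_pos: [0.5246, 0.2976, 0.1627]
contact_force: [0.3, 0.8, -0.2]
time: 11.9
eef_pos: [0.5243, 0.2985, 0.1624]
contact_force: [0.4, 0.5, -1.3]
time: 12.1
eef_pos: [0.524, 0.2995, 0.1623]
contact_force: [-0.1, 0.0, -1.2]
time: 12.3
eef_pos: [0.5238, 0.3005, 0.1623]
contact_force: [0.9, 0.0, 0.0]
```

```bash
(python3 -m crank '[[1,0.1,0,0,0,0,0],[1,0,0,0,0,0,0]]'; python3 -m crank '[[1,0.1,0,0,0,0,0],[1,0,0,0,0,0,0]]';python3 -m crank '[[1,0.1,0,0,0,0,0],[1,0,0,0,0,0,0]]') | grep -v -e rot -e open
```

```text
time: 12.5
eef_pos: [0.5236, 0.3013, 0.1623]
contact_force: [-0.1, -0.2, -0.5]
time: 12.7
eef_pos: [0.5235, 0.3018, 0.1624]
contact_force: [0.5, -1.7, -0.2]
time: 12.9
eef_pos: [0.5234, 0.3025, 0.1625]
contact_force: [-0.2, -5.4, 0.7]
```

```bash
(python3 -m crank '[[1,-0.4,0,0,0,0,0],[1,-0.35,0,0,0,0,0],[1,0,0,0,0,0,0]]'; python3 -m crank '[[1,-0.1,0,0,0,0,0],[1,0,0,0,0,0,0]]';python3 -m crank '[[1,-0.1,0,0,0,0,0],[1,0,0,0,0,0,0]]';python3 -m crank '[[1,-0.1,0,0,0,0,0],[1,0,0,0,0,0,0]]') | grep -v -e rot -e open
```

```text
time: 13.2
eef_pos: [0.5248, 0.2961, 0.1622]
contact_force: [0.6, 0.4, -1.9]
time: 13.4
eef_pos: [0.525, 0.2952, 0.1623]
contact_force: [-0.3, -0.0, -0.7]
time: 13.6
eef_pos: [0.5253, 0.2941, 0.1623]
contact_force: [0.3, 0.0, -0.2]
time: 13.8
eef_pos: [0.5255, 0.2931, 0.1624]
contact_force: [-1.0, 0.0, 0.1]
```

```bash
(python3 -m crank '[[1,-0.1,0,0,0,0,0],[1,0,0,0,0,0,0]]';python3 -m crank '[[1,-0.1,0,0,0,0,0],[1,0,0,0,0,0,0]]') | grep -v -e rot -e open
```

```text
time: 14.0
eef_pos: [0.5256, 0.2926, 0.1625]
contact_force: [-1.3, 2.4, -0.5]
time: 14.2
eef_pos: [0.5257, 0.292, 0.1626]
contact_force: [-1.4, 4.9, 0.2]
```

```bash
(python3 -m crank '[[1,0.3,0,0,0,0,0],[1,0.3,0.2,0,0,0,0],[1,0,0,0,0,0,0]]';python3 -m crank '[[1,0,0.1,0,0,0,0],[1,0,0,0,0,0,0]]';python3 -m crank '[[1,0,0.1,0,0,0,0],[1,0,0,0,0,0,0]]';python3 -m crank '[[1,0,0.1,0,0,0,0],[1,0,0,0,0,0,0]]') | grep -v -e rot -e open
```

```text
time: 14.5
eef_pos: [0.5269, 0.2971, 0.1622]
contact_force: [0.4, -0.2, -0.7]
time: 14.7
eef_pos: [0.5278, 0.2973, 0.1622]
contact_force: [-0.5, 0.2, -0.8]
time: 14.9
eef_pos: [0.5287, 0.2977, 0.1623]
contact_force: [0.4, -0.5, -0.7]
time: 15.1
eef_pos: [0.5295, 0.298, 0.1623]
contact_force: [-0.4, 0.1, -0.7]
```

```bash
(python3 -m crank '[[1,0,0.1,0,0,0,0],[1,0,0,0,0,0,0]]';python3 -m crank '[[1,0,0.1,0,0,0,0],[1,0,0,0,0,0,0]]') | grep -v -e rot -e open;(python3 -m crank '[[1,0,-0.5,0,0,0,0],[1,0,-0.3,0,0,0,0],[1,0,0,0,0,0,0]]';python3 -m crank '[[1,0,-0.1,0,0,0,0],[1,0,0,0,0,0,0]]') | grep -v -e rot -e open
```

```text
time: 15.3
eef_pos: [0.5298, 0.2981, 0.1622]
contact_force: [-2.9, -1.5, -0.4]
time: 15.5
eef_pos: [0.53, 0.2983, 0.162]
contact_force: [-5.5, -1.0, 2.2]
time: 15.8
eef_pos: [0.5237, 0.2968, 0.1625]
contact_force: [-0.3, -0.3, -0.4]
time: 16.0
eef_pos: [0.5229, 0.2965, 0.1625]
contact_force: [0.2, -0.5, -1.5]
```

```bash
(python3 -m crank '[[1,0,-0.1,0,0,0,0],[1,0,0,0,0,0,0]]';python3 -m crank '[[1,0,-0.1,0,0,0,0],[1,0,0,0,0,0,0]]';python3 -m crank '[[1,0,-0.1,0,0,0,0],[1,0,0,0,0,0,0]]') | grep -v -e rot -e open
```

```text
time: 16.2
eef_pos: [0.5218, 0.2963, 0.1624]
contact_force: [-0.0, 0.5, -0.3]
time: 16.4
eef_pos: [0.5213, 0.2962, 0.1625]
contact_force: [1.6, 0.5, -2.3]
time: 16.6
eef_pos: [0.5209, 0.2961, 0.1627]
contact_force: [4.5, 1.9, -3.7]
```

```bash
python3 -m crank '[[1,0,0.3,0,0,0,0],[1,0,0.25,0,0,0,0],[1,0,0,0.8,0,0,0],[1,0,0,0.8,0,0,0],[1,0,0,0,0,0,0]]';python3 -m crank '[[1,0,0,0.5,0,0,0],[1,0,0,0.4,0,0,0],[1,0,0,0,0,0,0]]'
```

```text
time: 17.1
eef_pos: [0.5234, 0.2965, 0.1438]
tcp_rot: [0.622, 0.783, -0.002, -0.001]
contact_force: [-0.4, -0.5, -1.5]
opening: 0.352
time: 17.4
eef_pos: [0.5246, 0.2969, 0.1364]
tcp_rot: [0.623, 0.783, -0.001, -0.0]
contact_force: [-0.5, 0.7, -0.7]
opening: 0.35
```

```bash
python3 -m crank '[[1,0,0.08,0,0,0,0],[1,0,0,0,0,0,0],[-0.2,0,0,0,0,0,0],[-0.2,0,0,0,0,0,0],[-0.2,0,0,0,0,0,0]]';python3 -m crank '[[-0.2,0,0,0,0,0,0],[-0.2,0,0,0,0,0,0]]'
python3 - <<'E'
from plant import *
from h import *
t=avg(read_camera,"top",6); im=rect(t,.46,.59,.23,.36,.115,.00025); cv2.imwrite("pics/j1.png",im[:,:,::-1])
r=avg(read_camera,"side",6); crop(r,260,120,330,190,8,"pics/j2.png")
E
```

```text
time: 17.9
eef_pos: [0.5261, 0.2973, 0.1377]
tcp_rot: [0.623, 0.783, 0.0, 0.0]
contact_force: [0.2, 0.3, 0.1]
opening: 0.598
time: 18.1
eef_pos: [0.5259, 0.2972, 0.1374]
tcp_rot: [0.623, 0.783, 0.0, 0.0]
contact_force: [-0.8, 0.6, 0.7]
opening: 0.604
```

View pics/j1.png

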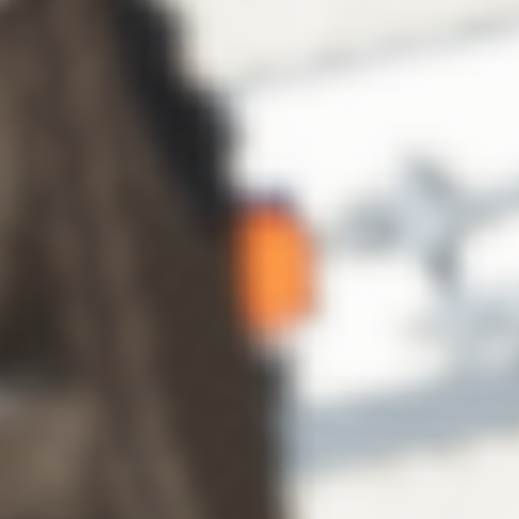

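View pics/j2.png

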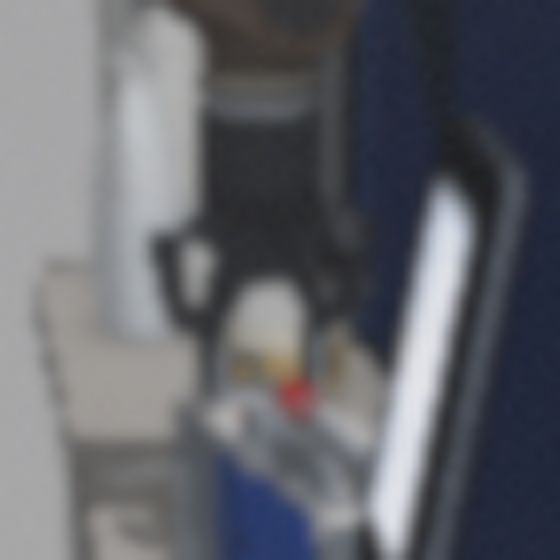

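```bash
python3 -m crank '[[-0.2,0,0,-2,0,0,0],[-0.2,0,0,-4,0,0,0],[-0.2,0,0,-4,0,0,0],[-0.2,0,0,-1,0,0,0]]'
python3 - <<'E'
from plant import *
from h import *
s=get_state(); print(s["eef_pos"])
W=(.5256,.2974); print(tocar((.5245,.1315),W))
plan(s,[.5245,.1315,.245],103)
E
```

```text
time: 19.1
eef_pos: [0.5282, 0.2982, 0.2536]
tcp_rot: [0.622, 0.783, 0.004, 0.003]
contact_force: [-0.0, -0.3, 0.2]
opening: 0.601
[0.5282173  0.29816946 0.25362864]
(np.float64(-0.03839118698691095), np.float64(-0.09140054758809227))
[-1.47, -0.37, 0.07, 0.05, 0.04, -8.18]
[-1.4, -0.58, 0.07, 0.05, 0.04, -8.18]
[-1.3, -0.77, 0.07, 0.05, 0.04, -8.18]
[-1.18, -0.95, 0.07, 0.05, 0.04, -8.18]
[-1.03, -1.11, 0.07, 0.05, 0.04, -8.18]
[-0.87, -1.24, 0.07, 0.05, 0.04, -8.18]
[-0.68, -1.36, 0.07, 0.05, 0.04, -8.18]
[-0.48, -1.44, 0.07, 0.05, 0.04, -8.18]
[-0.27, -1.49, 0.07, 0.05, 0.04, -8.18]
[-0.06, -1.51, 0.08, 0.05, 0.04, -8.18]
[0.16, -1.51, 0.08, 0.05, 0.04, -8.18]
```

```bash
python3 -m crank '[[-0.2,-1.47,-0.37,0.07,0,0,-8.18],[-0.2,-1.4,-0.58,0.07,0,0,-8.18],[-0.2,-1.3,-0.77,0.07,0,0,-8.18],[-0.2,-1.18,-0.95,0.07,0,0,-8.18],[-0.2,-1.03,-1.11,0.07,0,0,-8.18]]' | grep -e eef -e force;python3 -m crank '[[-0.2,-0.87,-1.24,0.07,0,0,-8.18],[-0.2,-0.68,-1.36,0.07,0,0,-8.18],[-0.2,-0.48,-1.44,0.07,0,0,-8.18],[-0.2,-0.27,-1.49,0.07,0,0,-8.18],[-0.2,-0.06,-1.51,0.07,0,0,-8.18]]' | grep -e eef -e force;python3 -m crank '[[-0.2,0.16,-1.51,0.07,0,0,-8.18],[-0.2,0,0,0,0,0,0],[-0.2,0,0,0,0,0,0]]'
python3 - <<'E'
from plant import *
from h import *
s=get_state(); print(s["eef_pos"],Ro.from_quat(s["tcp_rot"]).as_matrix().round(3).tolist())
plan(s,[.5245,.1315,.20],103)
t=avg(read_camera,"top",6); crop(t,180,180,280,240,8,"pics/k1.png")
im=rect(t,.46,.59,.23,.36,.115,.0005)
r=avg(read_camera,"side",6); crop(r,260,120,330,190,8,"pics/k2.png"); print(proj(r,s["eef_pos"]))
E
```

```text
eef_pos: [0.5237, 0.2209, 0.2429]
contact_force: [0.7, -0.7, -0.3]
eef_pos: [0.5221, 0.1451, 0.2394]
contact_force: [0.1, -1.1, 0.1]
time: 20.4
eef_pos: [0.522, 0.1307, 0.2391]
tcp_rot: [-0.111, 0.994, 0.0, -0.0]
contact_force: [0.6, -0.4, 0.7]
opening: 0.599
[0.5220219  0.13067454 0.23911202] [[-0.975, -0.221, -0.001], [-0.221, 0.975, 0.0], [0.001, 0.001, -1.0]]
[-0.26, 0.02, 3.91, 0.03, -0.04, -0.24]
[296.04396835 153.55775501]
```

View pics/k1.png

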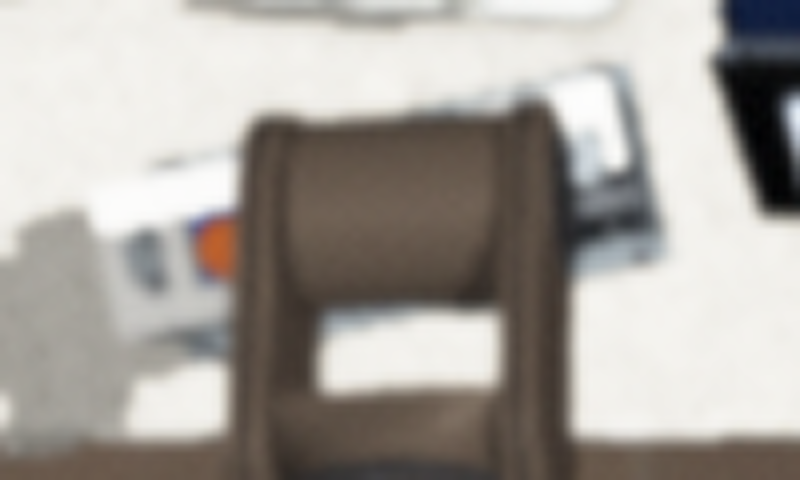

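View pics/k2.png

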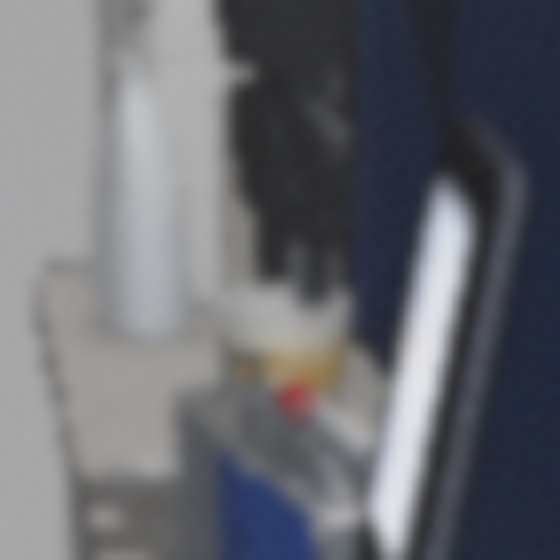

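```bash
python3 -m crank '[[-0.2,-0.2,0,2.5,0,0,0],[-0.2,0,0,2.5,0,0,0],[-0.2,0,0,1.2,0,0,0],[-0.2,0,0,0,0,0,0]]' 25
python3 - <<'E'
from plant import *
from h import *
s=get_state(); print(s["eef_pos"],s["contact_force"],tocar(s["eef_pos"],(.5256,.2974)))
r=avg(read_camera,"side",6); crop(r,260,120,330,190,8,"pics/l2.png"); print(proj(r,s["eef_pos"]))
E
```

```text
time: 21.4
eef_pos: [0.5228, 0.1309, 0.1754]
tcp_rot: [-0.113, 0.994, 0.0, -0.002]
contact_force: [0.1, 0.7, -0.2]
opening: 0.601
[0.52276059 0.13091577 0.17535847] [ 0.10843785  0.67089914 -0.24462413] (np.float64(-0.040217443595010824), np.float64(-0.09157852349238388))
[296.48051472 168.2120764 ]
```

View pics/l2.png

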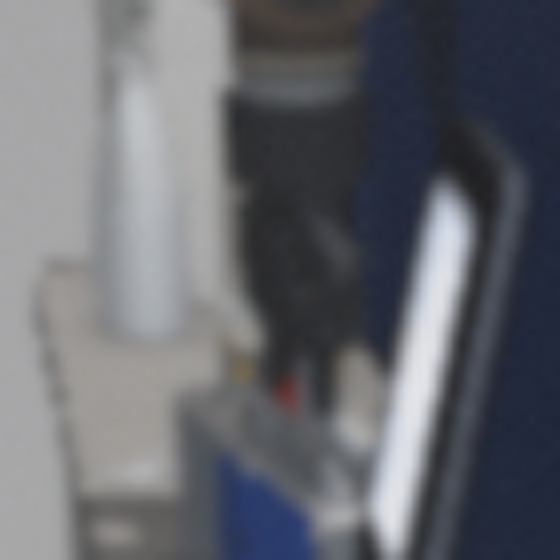

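```bash
python3 -m crank '[[1,0,0,0,0,0,0],[1,0,0,0,0,0,0],[1,0,0,0,0,0,0],[1,0,0,0,0,0,0],[1,0,0,0,0,0,0]]' 25;python3 -m crank '[[1,0,0,0,0,0,0],[1,0,0,0,0,0,0]]'
python3 - <<'E'
from plant import *
from h import *
s=get_state(); print(s["eef_pos"],s["contact_force"],tocar(s["eef_pos"],(.5256,.2974)),s["opening"]*85)
E
```

```text
time: 22.2
eef_pos: [0.5241, 0.1311, 0.1779]
tcp_rot: [-0.113, 0.994, 0.0, -0.0]
contact_force: [-1.3, 0.6, 2.0]
opening: 0.203
time: 22.4
eef_pos: [0.524, 0.1311, 0.1778]
tcp_rot: [-0.113, 0.994, 0.0, -0.0]
contact_force: [-2.7, -0.9, 3.8]
opening: 0.198
[0.52397399 0.1310808  0.17777541] [-2.65067757 -0.87702146  3.7723873 ] (np.float64(-0.03899801598454945), np.float64(-0.09169067540507006)) 16.79953784064059
```

```bash
python3 -m crank '[[1,0,0.5,0,0,0,0],[1,0,1,0,0,0,0],[1,0,1,0,0,0,0],[1,0,0.5,0,0,0,0],[1,0,0,0,0,0,0]]'
python3 - <<'E'
from plant import *
from h import *
s=get_state(); print(tocar(s["eef_pos"],(.5256,.2974)),s["opening"]*85)
E
```

```text
time: 22.9
eef_pos: [0.5169, 0.1617, 0.1776]
tcp_rot: [-0.114, 0.994, 0.001, -0.0]
contact_force: [-3.6, 0.7, 3.9]
opening: 0.205
(np.float64(-0.03896497469516347), np.float64(-0.0602580943576671)) 17.43015133886277
```

```bash
python3 -m crank '[[1,0,0.8,0,0,0,0],[1,0,1,0,0,0,0],[1,0,0.7,0,0,0,0],[1,0,0,0,0,0,0]]'
python3 - <<'E'
from plant import *
from h import *
s=get_state(); print(tocar(s["eef_pos"],(.5256,.2974)),s["opening"]*85)
r=avg(read_camera,"side",4); crop(r,260,120,330,190,8,"pics/m2.png")
t=avg(read_camera,"top",4); crop(t,180,180,280,240,8,"pics/m1.png")
E
```

```text
time: 23.3
eef_pos: [0.5114, 0.1861, 0.1776]
tcp_rot: [-0.113, 0.994, 0.001, -0.0]
contact_force: [-3.0, 2.2, 3.2]
opening: 0.204
(np.float64(-0.03885457421291391), np.float64(-0.03530153304066844)) 17.37114178225678
```

View pics/m1.png

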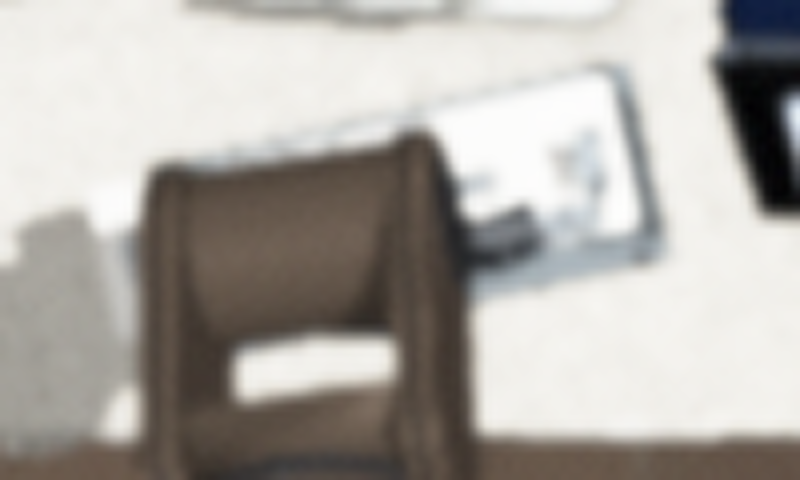

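View pics/m2.png

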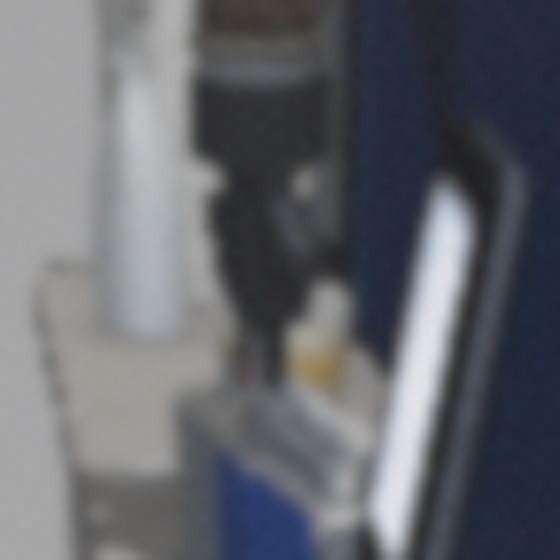

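```bash
python3 -m crank '[[1,0.32,0,0.28,0,0,0],[1,0.28,0,0.31,0,0,0],[1,0.25,0,0.34,0,0,0],[1,0,0,0,0,0,0]]'; python3 -m crank '[[1,0.1,0,0.18,0,0,0],[1,0,0,0,0,0,0]]'; python3 -m crank '[[1,0.1,0,0.18,0,0,0],[1,0,0,0,0,0,0]]'
```

```text
time: 24.1
eef_pos: [0.5032, 0.1826, 0.1671]
tcp_rot: [-0.113, 0.994, 0.0, 0.0]
contact_force: [1.8, 2.9, -2.0]
opening: 0.198
time: 24.3
eef_pos: [0.5027, 0.1825, 0.1663]
tcp_rot: [-0.113, 0.994, 0.0, 0.0]
contact_force: [0.4, 0.6, -0.3]
opening: 0.205
time: 24.5
eef_pos: [0.5021, 0.1824, 0.1653]
tcp_rot: [-0.113, 0.994, 0.0, 0.001]
contact_force: [0.4, 1.9, 2.5]
opening: 0.205
```

```bash
python3 -m crank '[[1,0.05,0,0.15,0,0,0],[1,0,0,0,0,0,0]]'; python3 - <<'E'
from plant import *
from h import *
s=get_state(); print(tocar(s["eef_pos"],(.5256,.2974)),s["contact_force"])
E
```

```text
time: 24.7
eef_pos: [0.5017, 0.1822, 0.1646]
tcp_rot: [-0.113, 0.994, -0.0, 0.001]
contact_force: [-0.5, 1.2, 5.9]
opening: 0.206
(np.float64(-0.04916484674511892), np.float64(-0.036830337140045494)) [-0.50751167  1.15804619  5.93398819]
```

```bash
(python3 -m crank '[[1,0,0.2,0,0,0,0],[1,0,0.2,0,0,0,0],[1,0,0,0,0,0,0]]';for i in 1; do python3 -m crank '[[1,0,0.15,0,0,0,0],[1,0,0.15,0,0,0,0]]'; python3 -m crank '[[1,0,0.1,0,0,0,0],[1,0,0.1,0,0,0,0]]'; done) | grep -v -e rot -e open;  python3 - <<'E'
from plant import *
from h import *
s=get_state(); print(tocar(s["eef_pos"],(.5256,.2974)),s["contact_force"])
E
```

```text
time: 25.0
eef_pos: [0.5013, 0.1844, 0.1646]
contact_force: [-1.0, -4.1, 5.4]
time: 25.2
eef_pos: [0.5009, 0.1863, 0.1646]
contact_force: [1.7, -7.9, 5.3]
time: 25.4
eef_pos: [0.5005, 0.1883, 0.1646]
contact_force: [0.9, -8.4, 5.3]
(np.float64(-0.049034395504603284), np.float64(-0.030686622530085056)) [ 0.92494214 -8.42226967  5.27058953]
```

```bash
(python3 -m crank '[[1,0,0.1,0,0,0,0],[1,0,0.1,0,0,0,0],[1,0,0,0,0,0,0]]';python3 -m crank '[[1,0,0.1,0,0,0,0],[1,0,0.1,0,0,0,0],[1,0,0,0,0,0,0]]'; python3 -m crank '[[1,0,0.1,0,0,0,0],[1,0,0.1,0,0,0,0],[1,0,0,0,0,0,0]]') | grep -v -e rot -e open;  python3 - <<'E'
from plant import *
from h import *
s=get_state(); print(tocar(s["eef_pos"],(.5256,.2974)),s["contact_force"])
E
```

```text
time: 25.7
eef_pos: [0.4999, 0.1907, 0.1646]
contact_force: [-0.5, -6.0, 5.0]
time: 26.0
eef_pos: [0.4995, 0.1926, 0.1646]
contact_force: [1.7, -6.1, 4.9]
time: 26.3
eef_pos: [0.4981, 0.1961, 0.1636]
contact_force: [0.2, -0.4, 2.8]
(np.float64(-0.049599909678265094), np.float64(-0.022495235482090523)) [ 0.24330876 -0.40480799  2.83710995]
```

```bash
(python3 -m crank '[[1,0.12,0,0.25,0,0,0],[1,0,0,0,0,0,0]]'; python3 -m crank '[[1,0.12,0,0.25,0,0,0],[1,0,0,0,0,0,0]]') | grep -v -e rot -e open;  python3 - <<'E'
from plant import *
from h import *
s=get_state(); print(tocar(s["eef_pos"],(.5256,.2974)),s["contact_force"])
E
```

```text
time: 26.5
eef_pos: [0.4965, 0.1972, 0.161]
contact_force: [-0.2, 2.2, 4.4]
time: 26.7
eef_pos: [0.4955, 0.198, 0.1591]
contact_force: [-0.9, 5.9, 3.9]
(np.float64(-0.051713969065390684), np.float64(-0.020066454373870196)) [-0.90012868  5.86275233  3.8538304 ]
```

```bash
(python3 -m crank '[[1,0,0.2,0,0,0,0],[1,0,0,0,0,0,0]]'; python3 -m crank '[[1,0.1,0.05,0.25,0,0,0],[1,0,0,0,0,0,0]]') | grep -v -e rot -e open;  python3 - <<'E'
from plant import *
from h import *
s=get_state(); print(tocar(s["eef_pos"],(.5256,.2974)),s["contact_force"])
E
```

```text
time: 26.9
eef_pos: [0.4946, 0.1991, 0.1578]
contact_force: [-0.2, 5.0, 0.8]
time: 27.1
eef_pos: [0.4933, 0.1993, 0.1546]
contact_force: [1.2, 5.9, -1.7]
(np.float64(-0.05349649506243009), np.float64(-0.018289139944118668)) [ 1.24500319  5.86282825 -1.73823928]
```

```bash
(python3 -m crank '[[1,0.09,0.1,0.3,0,0,0],[1,0,0.05,0,0,0,0]]'; python3 -m crank '[[1,0.08,0,0.3,0,0,0],[1,0.06,0,0.3,0,0,0],[1,0,0,0,0,0,0]]';python3 -m crank '[[1,0.05,0,0.3,0,0,0],[1,0.03,0,0.3,0,0,0],[1,0,0,0,0,0,0]]') | grep -v -e rot -e open;  python3 - <<'E'
from plant import *
from h import *
s=get_state(); print(tocar(s["eef_pos"],(.5256,.2974)),s["contact_force"])
E
```

```text
time: 27.3
eef_pos: [0.4924, 0.1995, 0.1516]
contact_force: [3.1, 1.6, -1.6]
time: 27.6
eef_pos: [0.4912, 0.1992, 0.1461]
contact_force: [1.6, 3.4, -2.5]
time: 27.9
eef_pos: [0.4905, 0.1991, 0.1403]
contact_force: [3.2, 3.9, -1.5]
(np.float64(-0.056269417424314135), np.float64(-0.017899825956803686)) [ 3.22031201  3.94624497 -1.52890801]
```

```bash
(python3 -m crank '[[1,0.02,0,0.2,0,0,0],[1,0,0,0.2,0,0,0],[1,0,0,0,0,0,0]]'; python3 -m crank '[[1,0,0,0.15,0,0,0],[1,0,0,0,0,0,0]]';python3 -m crank '[[1,0,0,0.15,0,0,0],[1,0,0,0,0,0,0]]') | grep -v -e rot -e open;  python3 - <<'E'
from plant import *
from h import *
s=get_state(); print(tocar(s["eef_pos"],(.5256,.2974)),s["contact_force"])
r=avg(read_camera,"side",4); crop(r,260,120,330,190,8,"pics/n2.png")
E
```

```text
time: 28.2
eef_pos: [0.4905, 0.1991, 0.1368]
contact_force: [1.6, 1.4, 0.0]
time: 28.4
eef_pos: [0.4905, 0.1991, 0.1363]
contact_force: [-0.7, 0.4, 5.7]
time: 28.6
eef_pos: [0.4906, 0.1992, 0.136]
contact_force: [-3.3, 0.6, 11.2]
(np.float64(-0.05620346247949462), np.float64(-0.017845266265541712)) [-3.28972408  0.63108844 11.21110216]
```

View pics/n2.png

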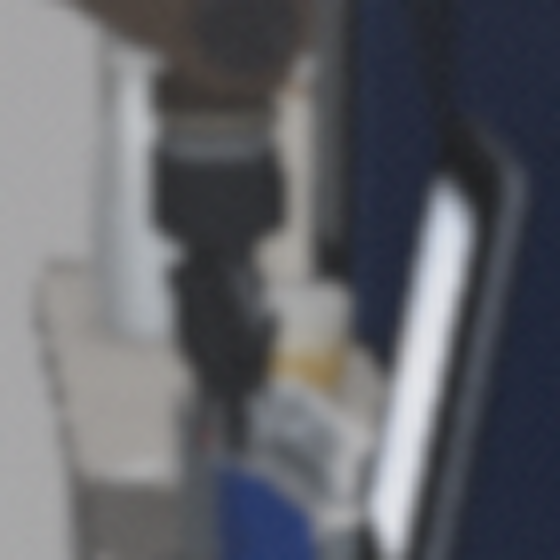

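```bash
python3 -m crank '[[1,0,0,-0.15,0,0,0],[0.3,0,0,0,0,0,0],[0.3,0,0,0,0,0,0],[0.3,0,0,0,0,0,0]]';python3 -m crank '[[0.1,0,0,0,0,0,0],[0.1,0,0,0,0,0,0]]' ; python3 -m crank '[[0.1,0,0,-0.5,0,0,0],[0.1,0,0,-1,0,0,0],[0.1,0,0,-2.5,0,0,0],[0.1,0,0,-3.5,0,0,0],[0.1,0,0,-3,0,0,0]]'
```

```text
time: 29.2
eef_pos: [0.4895, 0.1988, 0.1343]
tcp_rot: [-0.113, 0.994, -0.0, -0.001]
contact_force: [-0.3, -0.2, 0.1]
opening: 0.351
time: 29.4
eef_pos: [0.49, 0.199, 0.1348]
tcp_rot: [-0.113, 0.994, -0.0, -0.0]
contact_force: [0.2, -1.0, -0.6]
opening: 0.453
time: 29.9
eef_pos: [0.4905, 0.1992, 0.2427]
tcp_rot: [-0.113, 0.994, 0.0, 0.001]
contact_force: [0.3, -0.2, -0.2]
opening: 0.451
```

```bash
python3 -m crank '[[0.1,2,-2,-0.6,0,0,0],[0.1,2,-2,-0.6,0,0,0],[0.1,1.4,-3.7,-0.6,0,0,0],[0.1,1.4,-3.7,-0.6,0,0,0],[0.1,1.4,-3.7,-0.6,0,0,0]]' | head -2;python3 -m crank '[[0.1,1.2,-4,-0.6,0,0,0],[0.1,1.2,-4,-0.6,0,0,0],[0.1,1,-4,-0.6,0,0,0],[0.1,1,-4,-0.6,0,0,0],[0.1,0,0,0,0,0,0]]'
python3 - <<'E'
from plant import *
from h import *
s=get_state(); print(s["eef_pos"])
r=avg(read_camera,"side",6); crop(r,255,135,325,195,9,"pics/o2.png")
t=avg(read_camera,"top",8); im=rect(t,.40,.66,-.0,.4,.115,.0005); cv2.imwrite("pics/o1.png",im[:,:,::-1])
cv2.imwrite("pics/o3.png",t["color"][:,:,::-1])
c=t["f"]; m=np.clip(c[...,0]-c[...,1]-60,0,None); m2=m*(c[...,1]<110); yy,xx=np.mgrid[0:400,0:640]; w=m2*(xx>200)*(xx<260)*(yy>190)*(yy<235)
# red vs orange
for n,sel in(("red",(c[...,2]>.6*c[...,1])),("orange",(c[...,2]<.6*c[...,1]))):
    w=m*sel*(xx>190)*(xx<260)*(yy>190)*(yy<235); uv=((w*xx).sum()/w.sum(),(w*yy).sum()/w.sum()); print(n,uv,onz(t,uv,.129),tocar(onz(t,uv,.129)))
c=r["f"];w=np.clip(c[...,0]-c[...,1]-40,0,None)[150:190,270:310]; yy,xx=np.mgrid[150:190,270:310]; print("side red",(w*xx).sum()/w.sum(),(w*yy).sum()/w.sum(),w.max())
E
```

```text
time: 30.4
eef_pos: [0.4439, 0.0325, 0.2718]
time: 30.9
eef_pos: [0.4375, -0.1363, 0.2965]
tcp_rot: [-0.11, 0.994, -0.002, 0.001]
contact_force: [-0.5, 0.5, -0.0]
opening: 0.454
[ 0.4375456  -0.13632328  0.29647886]
red (np.float64(227.443087790111), np.float64(217.26932391523712)) [0.49452694 0.21817323 0.129     ] (np.float64(-0.04641242151917497), np.float64(-0.0009035015738331764))
orange (np.float64(209.5068493150685), np.float64(212.0)) [0.51529766 0.28811191 0.129     ] (np.float64(-0.01044127407864659), np.float64(0.0625702624907427))
side red 287.03149009739747 174.20276501211703 36.500008
```

View pics/o1.png

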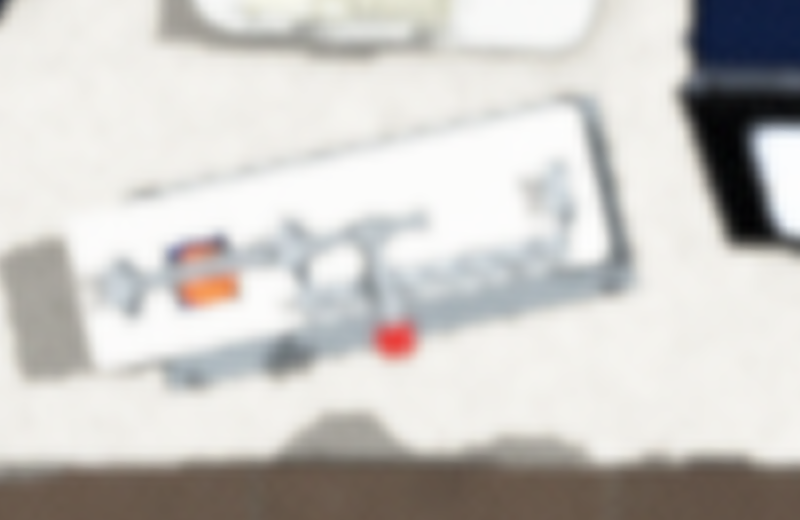

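View pics/o2.png

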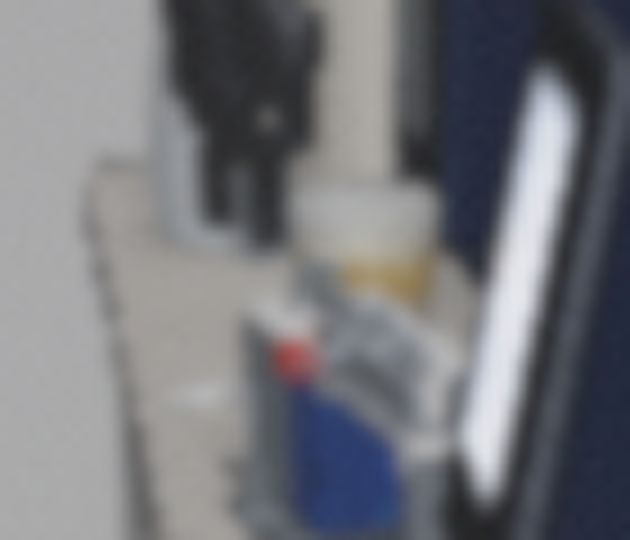

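View pics/o3.png

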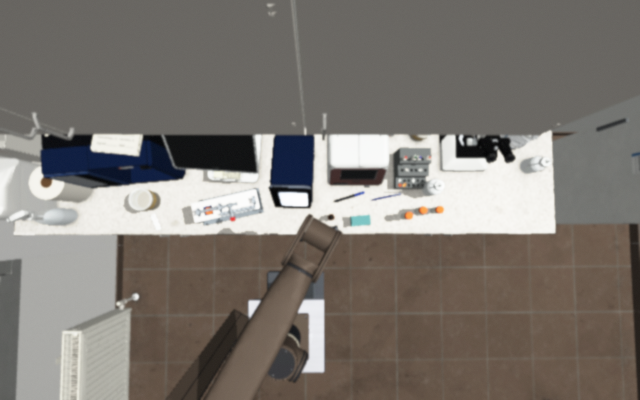

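```bash
python3 - <<'E'
from plant import *
from h import *
t=avg(read_camera,"top",4); r=avg(read_camera,"side",6)
c=t["f"]; w=np.clip(c[...,0]-c[...,1]-40,0,None)[212:225,225:242]; yy,xx=np.mgrid[212:225,225:242]; a=((w*xx).sum()/w.sum(),(w*yy).sum()/w.sum())
c=r["f"]; w=np.clip(c[...,0]-c[...,1]-30,0,None)[165:182,280:296]; yy,xx=np.mgrid[165:182,280:296]; b=((w*xx).sum()/w.sum(),(w*yy).sum()/w.sum())
p,e=tri([t,r],[a,b]); print(a,b,p,e,tocar(p))
for n in("bottle_mid","box_mid"):
    print(n,[(round(d["p"],2),d["location"]) for d in place_of(n,"top")][:2])
E
```

```text
(np.float64(232.3457571919667), np.float64(218.56377781798443)) (np.float64(287.10750500497824), np.float64(174.31445845576096)) [0.48925415 0.19901365 0.12926376] 0.04651073817944962 (np.float64(-0.055860042115606995), np.float64(-0.01838590141179619))
bottle_mid [(0.45, [331.5, 216.5]), (0.36, [230.7, 208.1])]
box_mid [(0.57, [362.2, 219.4])]
```

The knob triangulates to x −55.9 mm, z 0.1293 m, so the handle is level and fully down. The bottle and box haven't moved, and the arm is clear of everything.

```bash
python3 -c "
from plant import *
print(sign_off())"
```

```text
the job is handed in; nothing more can be done
None
```

The specimen is locked in and the job is handed in, at about 31 s of the 72 s allowed.

- **Tube:** I took the orange-capped tube nearest the base, at about 0.63 m. I centred it in the well by feeling all four walls, then let it drop the last 30 mm or so. The last top picture shows its cap inside the well mouth with the rod across it. I did not measure its final depth, but the rod passed over it freely.
- **Bolt and handle:** I pinched the knob, slid the bolt to about 58 mm and lowered the handle onto the rail. It found the notch at a travel of about 77 mm, and I swung it down to a hard stop that pushed back with about 11 N. After release, the two cameras put the knob 55.9 mm in front of the bolt's axis and 129.3 mm up. Level is 56 mm and 129 mm, so the handle is fully down.
- **Bottle and box:** In the last top picture both are within 1 to 3 pixels of where they started, about the networks' scatter. The bottle was found with only modest confidence (0.45).
- **Forces:** The highest I saw on the wrist was about 12 N.

One disagreement came up. The cameras put the well about 2 mm from where I felt it, and the first overlay made the tube look about 4 mm off or slightly tilted. I went by the felt centre.

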